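# Load the block cooler, break its lid stay and lower the lid

## Robot

A 7-joint arm with a two-finger parallel gripper is mounted at the origin on a cart in front of the work surface, level with it; the furniture and walls round the work are solid. World frame = base frame: x ahead of the robot, y to its left, z up, the work surface at z = 0. Lengths are in m, angles in rad, forces in N, time in s.
With the tool pointing down it reaches from about 0.425 to 0.875 m from the base axis. Payload 4.7 kg.
Tool frame: the origin (TCP) lies at the very end of the fingers, on their centre line; the grasp point (between the pads) lies 19 mm behind it; z points along the fingers, y is the line along which they close (so a half turn about z gives the same grasp; the last joint's range is limited). The gripper opens to 87 mm and grips with 3 to 60 N. Pads are 19 mm wide; open, the fingers measure 117 mm over their backs; the gripper's body (75 mm by 190 mm) begins 51 mm behind the grasp point.
Start: joints at [-1.323, 0.321, -0.07, 1.45, 0.023, 1.371, -0.057], TCP at [0.151, 0.632, 0.223] pointing down, gripper open.
Joint ranges: [-2.86, 2.86], [-0.3, 2.09], [-1.38, 1.24], [0.06, 2.45], [-1.56, 4.7], [0.09, 2.05], [-2.69, 2.69]. Speed limits (rad/s): [2.57, 2.57, 3.14, 3.14, 3.14, 3.14, 3.14].

## Interface

Orientations are given as a rotation vector (axis times angle).
In Python, from bench import ctrl gives the robot as it stands.
- The arm moves only by the shell command python3 -m jog 'ROWS' [FORCE]. ROWS is JSON, a list that holds one entry, the list of rows, each a list of 7 numbers: the shift along the tool's x, y, z in mm, then the turn, a rotation vector about the tool's x, y, z in degrees, then the finger opening in mm, from 0 to 87. A call has 1 to 10 rows; each row is the pose to reach, as a shift and turn from the pose commanded when the call began, along the tool's axes at that moment; what a row does not reach only later rows make up. A row lasts 1/10 s, in which the tool goes at most 50 mm and 8.59 degrees, less where a joint would pass 70% of its speed; a pose out of reach is approached as far as the arm can. A call with a gripper value outside its range is refused whole. The fingers move at their own pace and stop on an object; FORCE is the grip in N (left out, the last holds). Time passes only in rows, so rows that repeat a pose let the fingers close. It gives the time, the measured TCP pose, the force, the opening and the grip force at its end, in the units of the state.
- ctrl.get_state(): the state, without advancing time (a new reading comes with each control period).
- ctrl.get_image(name): name is "scene" or "top" or "wrist"; returns a dict with "image" (384x512x3 uint8, red, green, blue), "depth" (384x512 float32, m along the optical axis (not along the pixel's ray), 0 where there is no reading), "fov_y" (degrees; the focal length in pixels is half the picture's height over the tangent of half this angle, whatever the lens; pixels are square), "cx", "cy" (the principal point, pixels), "k1" (the pictures are not rectified: a ray, as slopes to the right and down, at radius r is drawn at 1 + k1 r^2 times it, then the intrinsics apply), "rvec" (rotation vector, rad) and "tvec" (3), from world to camera coordinates, as OpenCV has them. Camera axes: x right, y down, z forward; pixel columns grow to the right and rows downward; lengths in m; the calibration is good to about 2 mm. A picture is of the moment at which its call begins.
- ctrl.close_job(): hands the job in; it is judged then, once.
The state is a dict: "time": time; "joint_positions": joint angles; "qd": joint speeds; "joint_torque": joint torques, N m; "position": TCP position; "tool_rot": TCP orientation; "ft_force": force on the tool from outside, world axes, zero at the start; "torque": the same for the moment, N m; "grip_width": opening from 0.0 (shut) to 1.0 (fully open); "grip_force": force on a finger pad.
Only numpy, scipy, OpenCV 4.12 (cv2) and the standard library are available. Lean on these libraries where they do the work, as an engineer would, in place of code of your own. Each camera call takes 0.05 s, during which the arm holds its last target. There are 200 camera calls.

## Task

Get the block cooler ready to chill: take out the glass vessels left standing in it (they are too tall for the lid) and stand them upright on the white absorbent pad, and lay every embedding cassette from the bench flat on the cold plate, block side up and not stacked, with the lid still propped on its locked stay. Only when the cooler is loaded, break the lid stay by pressing down the black knob at its knuckle, then lower the lid gently by its handle bar until it is fully shut, never letting it drop. Do not tip the vessels over or shift the small stack of steel moulds on the bench.

Things in the scene. Friction and masses are not known exactly. Their poses are not given: they have to be found in the camera images.
- plate (a point): centre of the top face of the flat aluminium cold plate in the block cooler, 26 mm above the bench; x points from the cooler's front to its hinged back. Plate 196 (x) x 196 mm (y), walls 12 mm thick, rim 44 mm above the plate. Keep 70 mm off the back wall, where the raised lid stands; things set down at x = -30 to -20 mm leave room for fingers
- cooler: block cooler: white insulated chest, fixed, 220 (its x, front to back) x 220 (its y) x 70 mm high; origin under its centre, on the bench. The lid is hinged along its back rim; the folding lid stay is outside its right-hand (-y) wall
- lid_handle (a point): centre of the lid's handle: round steel bar 12 mm thick, parallel to the cooler's y, 104 mm clear between its end posts, 35 mm from the lid's front edge, 257 mm from the hinge line. Lid up it is about 330 mm above the bench; lid shut, 82 mm, in front of the cooler. Once the stay is broken it carries some 2 N
- lid_hinge (a point): middle of the lid's hinge line, at the back rim, 73 mm above the bench; the line runs along the cooler's y axis, 110 mm behind its centre. The lid is a white slab 224 x 222 x 15 mm, 0.7 kg
- lid (a joint): lid angle, rad: 0 = shut, flat on the rim; 1.43 = up, propped by the locked stay. With the stay broken, friction in hinge and stay holds the lid only above about 1.15 rad; lower down it drops and slams unless held
- stay_knob (a point): centre of the black thumb knob (cylinder 17 mm thick, 34 mm long, along the cooler's y) on the knuckle of the lid stay: two flat steel links from the right-hand wall to the lid's side. It lies 30 mm outside the wall; locked, 132 mm above the bench. Pressed down (some 5 N) by 20 to 25 mm, moving back by some 15 mm too, it breaks the knuckle; the lid follows a little
- stay_knuckle (a joint): fold of the stay's knuckle, rad: 2.87 = locked, past straight against its stop (no push on the lid can then shut it); 2.75 = straight; under 2.2 = clearly broken; 0 = folded, lid shut
- pad_centre (a point): white absorbent bench pad, 120 (x) x 150 (y) x 3 mm, fixed flat on the bench right of the cooler; the point is the centre of its top face
- beaker_mid (a point): small glass beaker, 48 mm thick (52 at the rim), 65 mm tall, 50 g; point at its centre, 32.5 mm above its underside. May be absent; otherwise it stands on the cold plate and rises above the rim
- jar_mid (a point): glass staining jar with lid and top knob, body 52 mm thick from 15 to 84 mm up, 114 mm tall, 140 g; point on its axis 57 mm above its underside. May be absent; otherwise it stands on the cold plate and rises above the rim
- moulds: bystander: small stack of steel base moulds, 30 x 39 x 22 mm, on the bench; origin under its centre
- cassette_0_mid (a point): embedding cassette with a tissue block on top, 40 (its x) x 28 (its y) x 11 mm, 20 g; the base is the lower 6 mm (grip it across the 28 mm, low down), z up = block on top; point at its centre, 5.5 mm above its underside. May be absent; otherwise it starts on the bench to the right of the cooler
- cassette_1_mid (a point): embedding cassette with a tissue block on top, 40 (its x) x 28 (its y) x 11 mm, 20 g; the base is the lower 6 mm (grip it across the 28 mm, low down), z up = block on top; point at its centre, 5.5 mm above its underside. May be absent; otherwise it starts on the bench to the right of the cooler
- cassette_2_mid (a point): embedding cassette with a tissue block on top, 40 (its x) x 28 (its y) x 11 mm, 20 g; the base is the lower 6 mm (grip it across the 28 mm, low down), z up = block on top; point at its centre, 5.5 mm above its underside. May be absent; otherwise it starts on the bench to the right of the cooler
- cassette_3_mid (a point): embedding cassette with a tissue block on top, 40 (its x) x 28 (its y) x 11 mm, 20 g; the base is the lower 6 mm (grip it across the 28 mm, low down), z up = block on top; point at its centre, 5.5 mm above its underside. May be absent; otherwise it starts on the bench to the right of the cooler

How it is judged:
On the way, in this order (a step that is already met when the one before it is completed fails the run):
1. all vessels stand on the pad and all cassettes lie flat on the cold plate, the lid still propped on the locked stay (x of beaker_mid in the frame of pad_centre between -0.06 and 0.06 m and y of beaker_mid in the frame of pad_centre between -0.075 and 0.075 m and z of beaker_mid in the frame of pad_centre between 0.0275 and 0.0375 m and angle between each of beaker_mid, jar_mid's own z axis and vertical below 0.12 rad and x of jar_mid in the frame of pad_centre between -0.06 and 0.06 m and y of jar_mid in the frame of pad_centre between -0.075 and 0.075 m and z of jar_mid in the frame of pad_centre between 0.052 and 0.062 m and x of cassette_0_mid in the frame of plate between -0.095 and 0.095 m and y of cassette_0_mid in the frame of plate between -0.095 and 0.095 m and z of cassette_0_mid in the frame of plate between 0.0015 and 0.0095 m and angle between each of cassette_0_mid, cassette_1_mid, cassette_2_mid, cassette_3_mid's own z axis and vertical below 0.2 rad and x of cassette_1_mid in the frame of plate between -0.095 and 0.095 m and y of cassette_1_mid in the frame of plate between -0.095 and 0.095 m and z of cassette_1_mid in the frame of plate between 0.0015 and 0.0095 m and x of cassette_2_mid in the frame of plate between -0.095 and 0.095 m and y of cassette_2_mid in the frame of plate between -0.095 and 0.095 m and z of cassette_2_mid in the frame of plate between 0.0015 and 0.0095 m and x of cassette_3_mid in the frame of plate between -0.095 and 0.095 m and y of cassette_3_mid in the frame of plate between -0.095 and 0.095 m and z of cassette_3_mid in the frame of plate between 0.0015 and 0.0095 m and not (value of joint stay_knuckle below 2.2 rad) and value of joint lid above 1.3 rad), for 0.2 s.
2. the stay is broken at its knuckle (value of joint stay_knuckle below 2.2 rad), for 0.1 s.
3. the lid is shut (value of joint lid below 0.03 rad), for 0.2 s.
At the end, for the whole second after the job is handed in: The lid is fully shut (within 0.03 rad); every cassette present lies flat inside on the cold plate, block up (tilt under 0.2 rad, not stacked); every vessel present stands upright on the pad, its centre over the pad; everything is released (x of cassette_0_mid in the frame of plate between -0.095 and 0.095 m and y of cassette_0_mid in the frame of plate between -0.095 and 0.095 m and z of cassette_0_mid in the frame of plate between 0.0015 and 0.0095 m and angle between each of cassette_0_mid, cassette_1_mid, cassette_2_mid, cassette_3_mid's own z axis and vertical below 0.2 rad and x of cassette_1_mid in the frame of plate between -0.095 and 0.095 m and y of cassette_1_mid in the frame of plate between -0.095 and 0.095 m and z of cassette_1_mid in the frame of plate between 0.0015 and 0.0095 m and x of cassette_2_mid in the frame of plate between -0.095 and 0.095 m and y of cassette_2_mid in the frame of plate between -0.095 and 0.095 m and z of cassette_2_mid in the frame of plate between 0.0015 and 0.0095 m and x of cassette_3_mid in the frame of plate between -0.095 and 0.095 m and y of cassette_3_mid in the frame of plate between -0.095 and 0.095 m and z of cassette_3_mid in the frame of plate between 0.0015 and 0.0095 m and x of beaker_mid in the frame of pad_centre between -0.06 and 0.06 m and y of beaker_mid in the frame of pad_centre between -0.075 and 0.075 m and z of beaker_mid in the frame of pad_centre between 0.0275 and 0.0375 m and angle between each of beaker_mid, jar_mid's own z axis and vertical below 0.12 rad and x of jar_mid in the frame of pad_centre between -0.06 and 0.06 m and y of jar_mid in the frame of pad_centre between -0.075 and 0.075 m and z of jar_mid in the frame of pad_centre between 0.052 and 0.062 m and value of joint lid below 0.03 rad); the robot touches nothing.
It fails at once if the lid drops or is slammed (closing faster than 1.5 rad/s) (velocity of joint lid below -1.5 rad/s).
It fails at once if a vessel is tipped by more than 0.6 rad (angle between any of beaker_mid, jar_mid's own z axis and vertical above 0.6 rad).
It fails at once if the mould stack is shifted by more than 3 cm (distance of moulds from where it was at the start of the episode above 0.03 m).
Of cassette_0, cassette_1, cassette_2, cassette_3 only 3 to 4 are there at a start; the rules pass over those that are not, and their reading is None.
Of beaker, jar only 1 to 2 are there at a start; the rules pass over those that are not, and their reading is None.
At some moment in a run one of cassette_0, cassette_1, cassette_2, cassette_3 may be knocked a few centimetres aside while the robot is not near it.
It also fails if it takes over 210 s, if anything falls off the work surface, if the arm or the gripper's body presses on something with over 40 N, if the wrist force passes 120 N, or if a joint passes its speed limit or range.

## Working session

There is one attempt and no reset: what is moved stays moved. The work goes in short steps, Python scripts to look and compute and a shell command to move; the robot and the scene stay as the last step left them, time stands still between calls to the robot, and variables do not carry over. Pictures are saved under pics/ and viewed, at most 15 in all, crops included, and the job is handed in when it is done.

```bash
ls; mkdir -p pics
cat > h.py <<'E'
import numpy as np, cv2
from bench import ctrl
from scipy.spatial.transform import Rotation as R
def snap(n,f=None):
    d=ctrl.get_image(n)
    if f: cv2.imwrite('pics/'+f,d['image'][:,:,::-1])
    return d
def ray(d,u,v):
    H=d['image'].shape[0]; f=H/2/np.tan(np.radians(d['fov_y'])/2)
    K=np.array([[f,0,d['cx']],[0,f,d['cy']],[0,0,1.]])
    p=cv2.undistortPoints(np.array([[[u,v]]],float),K,np.array([d['k1'],0,0,0]))[0,0]
    Rm=R.from_rotvec(np.ravel(d['rvec'])).as_matrix(); t=np.ravel(d['tvec'])
    return -Rm.T@t, Rm.T@np.array([p[0],p[1],1.])
def onplane(d,u,v,z):
    o,r=ray(d,u,v); return o+r*(z-o[2])/r[2]
def deep(d,u,v):
    o,r=ray(d,u,v); return o+r*d['depth'][int(round(v)),int(round(u))]
def cloud(d):
    h,w=d['depth'].shape; f=h/2/np.tan(np.radians(d['fov_y'])/2)
    K=np.array([[f,0,d['cx']],[0,f,d['cy']],[0,0,1.]])
    u,v=np.meshgrid(np.arange(w),np.arange(h))
    p=cv2.undistortPoints(np.stack([u,v],-1).reshape(-1,1,2).astype(float),K,np.array([d['k1'],0,0,0])).reshape(-1,2)
    Rm=R.from_rotvec(np.ravel(d['rvec'])).as_matrix(); t=np.ravel(d['tvec'])
    c=np.c_[p,np.ones(len(p))]*d['depth'].reshape(-1,1)
    return ((c-t)@Rm).reshape(h,w,3)
def tool():
    s=ctrl.get_state(); return np.array(s['position']),R.from_rotvec(s['tool_rot']).as_matrix(),s
def togo(target,yaw=None):
    p,M,s=tool(); print('t',s['time'],'pos',p.round(4),'x',M[:,0].round(3),'y',M[:,1].round(3),'z',M[:,2].round(3)); 
    print('shift mm',(M.T@(np.array(target)-p)*1000).round(1))
E
python3 - <<'E'
from h import *
for n in('scene','top'):
    d=snap(n,n+'0.png'); print(n,d['tvec'],d['rvec'],d['fov_y'],ray(d,256,192))
p,M,s=tool(); print(p,M,s)
E
```

```text
pics
scene [-0.35085498  0.39827421  0.95707947] [ 2.23827176 -1.38195993  0.39946558] 43.367364664539714 (array([ 8.43252488e-06, -3.94825266e-01,  1.02070353e+00]), array([ 0.4925392 ,  0.24426991, -0.83547108]))
top [-0.06384829  0.55862954  1.08339475] [ 2.03011542 -2.1766227   0.24099122] 48.03303736073579 (array([ 0.29849764, -0.08915529,  1.18018568]), array([ 0.21372306, -0.01828081, -0.9767814 ]))
[0.15052098 0.63182297 0.22155814] [[-9.72801651e-01  2.31639535e-01 -2.73329996e-04]
 [ 2.31639659e-01  9.72800156e-01 -1.71004822e-03]
 [-1.30219312e-04 -1.72685180e-03 -9.99998501e-01]] {'time': 0.1, 'joint_positions': array([-1.32291851,  0.32176288, -0.07008497,  1.45156028,  0.02263826,
        1.37078781, -0.05692103]), 'qd': array([-0.00096471, -0.00194502,  0.00014896, -0.00233231,  0.0007169 ,
        0.00080479,  0.00021279]), 'joint_torque': array([-1.50085084e-04, -4.92569268e+01, -4.05847421e-01, -3.13405001e+01,
       -6.42248034e-02,  3.93505138e-02,  6.59288526e-05]), 'position': array([0.15052098, 0.63182297, 0.22155814]), 'tool_rot': array([-3.66349978e-01, -3.12008526e+00,  2.71781738e-03]), 'ft_force': array([-0.05803634,  0.17285778, -0.25007182]), 'torque': array([-0.01304665,  0.00972814, -0.04607642]), 'grip_force': 0.0, 'grip_width': 1.0002861469732622}
```

View pics/scene0.png

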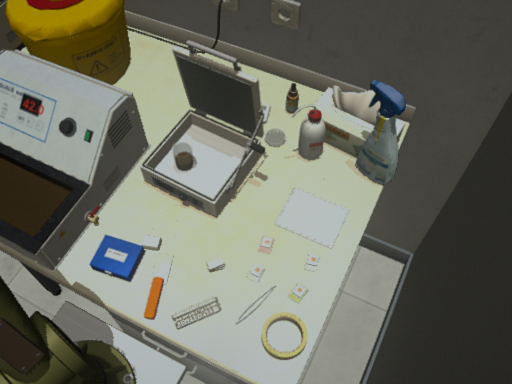

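View pics/top0.png

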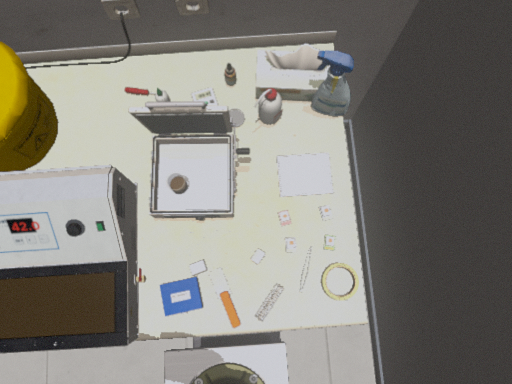

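The top view shows only the beaker, at (178,183), inside the cooler and no jar. Four cassettes lie near (285,217), (291,244), (326,212) and (330,242). The pad is at (305,174), the stay knob near (243,151), and the lid stands to the back.

Run:
```python
from h import *
d=snap('top'); im=d['image']; c=cloud(d)
cv2.imwrite('pics/crop1.png',cv2.resize(im[90:280,130:350],None,fx=3.6,fy=3.1,interpolation=cv2.INTER_CUBIC)[:,:,::-1])
for n,u,v in [('c0',285,217),('c1',291,244),('c2',326,212),('c3',330,242),('pad',305,174),('m1',258,256),('m2',198,267),('knob',244,151),('beak',178,183),('plate',200,190),('bar',177,104)]:
    print(n,c[v,u].round(3),deep(d,u,v).round(3))
# cassette: height mask
h=c[:,:,2]; m=((h>0.005)&(h<0.03)&(c[:,:,1]<-0.1)).astype(np.uint8)
m[:, :245]=0
n,l,st,ce=cv2.connectedComponentsWithStats(m)
for i in range(1,n):
    if 20<st[i,4]<400:
        P=c[l==i]; r=cv2.minAreaRect((P[:,:2]*1000).astype(np.float32)); print(ce[i].round(1),st[i,4],np.round(r[0]),np.round(r[1],1),round(r[2],1),'zmed',np.median(P[:,2]).round(4))
d=snap('scene'); c=cloud(d); 
for n,u,v in [('beak',184,150),('pad',313,217),('knob',266,112),('moulds?',215,265),('m2',152,243),('bar',210,50)]: print('scene',n,c[v,u].round(3))
```

```text
c0 [ 0.479 -0.186  0.01 ] [ 0.479 -0.186  0.01 ]
c1 [ 0.404 -0.195  0.01 ] [ 0.404 -0.195  0.01 ]
c2 [ 0.484 -0.299  0.013] [ 0.484 -0.299  0.013]
c3 [ 0.402 -0.301  0.012] [ 0.402 -0.301  0.012]
pad [ 0.598 -0.253  0.005] [ 0.598 -0.253  0.005]
m1 [ 0.377 -0.104  0.023] [ 0.377 -0.104  0.023]
m2 [0.36  0.058 0.017] [0.36  0.058 0.017]
knob [ 0.634 -0.086  0.14 ] [ 0.634 -0.086  0.14 ]
beak [0.585 0.098 0.052] [0.585 0.098 0.052]
plate [0.567 0.042 0.027] [0.567 0.042 0.027]
bar [0.685 0.048 0.334] [0.685 0.048 0.334]
[311.  104.6] 221 [ 802. -295.] [190.7  29.9] 65.1 zmed 0.0193
[266.  121.2] 35 [ 760. -151.] [41.1  9.9] 61.6 zmed 0.0202
[315.2 156.3] 32 [ 647. -287.] [21.  24.8] 24.4 zmed 0.0065
[284.3 156.6] 27 [ 653. -198.] [35.  12.4] 80.4 zmed 0.0059
[303.3 157.9] 23 [ 645. -251.] [23.2 20.8] 72.0 zmed 0.0059
[296.  163.1] 28 [ 631. -227.] [42.3 17.5] 2.1 zmed 0.0064
[320.7 166.2] 21 [ 615. -299.] [23.  12.5] 78.3 zmed 0.0067
[311.2 170.9] 32 [ 604. -269.] [31.8 24.2] 63.0 zmed 0.0061
[292.7 179.9] 24 [ 581. -216.] [24.4 24.7] 56.3 zmed 0.0059
[327.4 186.6] 26 [ 557. -311.] [23.1 22.9] 77.6 zmed 0.0061
[289.9 190.9] 66 [ 552. -204.] [26.2 56.6] 0.6 zmed 0.0061
[316.5 188.5] 22 [ 554. -282.] [12.6 18.6] 22.2 zmed 0.0058
[325. 211.] 118 [ 487. -298.] [35.8 28. ] 16.8 zmed 0.0098
[283.5 216.6] 123 [ 478. -183.] [39.4 28.2] 11.6 zmed 0.0098
[329.  241.6] 128 [ 403. -299.] [29.4 37.4] 77.8 zmed 0.0095
[290.1 243.3] 123 [ 405. -192.] [30. 38.] 85.8 zmed 0.0099
[259.7 254.7] 78 [ 379. -112.] [21.8 40.9] 85.9 zmed 0.0217
[278.  295.2] 21 [ 274. -149.] [ 8.1 38.9] 51.3 zmed 0.0122
[265.6 300.2] 23 [ 262. -120.] [12.9 44.8] 51.9 zmed 0.0123
scene beak [0.603 0.109 0.054]
scene pad [ 0.598 -0.254  0.002]
scene knob [ 0.843 -0.007  0.018]
scene moulds? [ 0.37  -0.108  0.022]
scene m2 [0.354 0.051 0.02 ]
scene bar [0.684 0.055 0.335]
```

View pics/crop1.png

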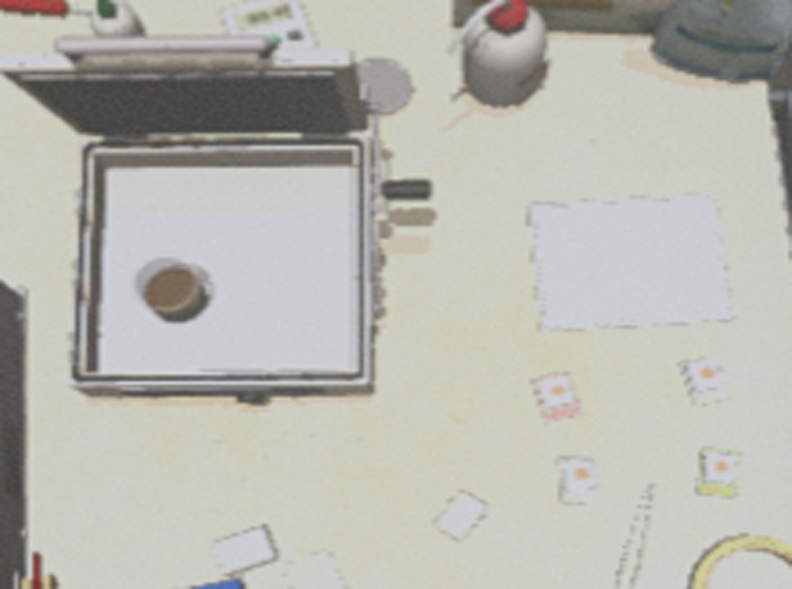

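Run:
```python
from h import *
d=snap('top'); c=cloud(d)
for n,u,v,z in [('FL',150.8,214.2,.07),('FR',233.3,215.2,.07),('BR',232.8,135.2,.07),('BL',153.5,136.5,.07)]:
    print(n,onplane(d,u,v,z).round(4))
h=c[:,:,2]
m=(h>.06)&(h<.078)&(c[:,:,0]>.4)&(c[:,:,0]<.72)&(c[:,:,1]>-.12)&(c[:,:,1]<.22)
P=c[m]; r=cv2.minAreaRect((P[:,:2]*1000).astype(np.float32)); print('rim',m.sum(),r)
im=d['image']
# pad by colour-ish
hs=cv2.cvtColor(im,cv2.COLOR_RGB2HSV); m=((hs[...,1]<25)&(hs[...,2]>150)).astype(np.uint8); m[:,:265]=0;m[:140]=0;m[205:]=0
P=c[m>0]; print('pad',m.sum(),cv2.minAreaRect((P[:,:2]*1000).astype(np.float32)),P.mean(0))
for nm in ('top','scene'):
    d=snap(nm); im=d['image'];c=cloud(d)
    b=(c[...,2]>.03)&(c[...,2]<.1)&(c[...,0]>.53)&(c[...,0]<.66)&(c[...,1]>.03)&(c[...,1]<.135); P=c[b]; print(nm,'beaker pts',b.sum(),P.min(0).round(3),P.max(0).round(3),np.median(P,0).round(3))
    k=(c[...,2]>.12)&(c[...,2]<.15)&(c[...,0]>.58)&(c[...,0]<.72)&(c[...,1]>-.14)&(c[...,1]<-.04); P=c[k]; print('knob',k.sum(),P.min(0).round(3),P.max(0).round(3),P.mean(0).round(3))
    k=(c[...,2]>.31)&(c[...,2]<.35)&(c[...,0]>.6)&(c[...,0]<.76)&(c[...,1]>-.14)&(c[...,1]<.24); P=c[k]; print('bar',k.sum(),P.min(0).round(3),P.max(0).round(3),P.mean(0).round(3))
cv2.imwrite('pics/crop2.png',cv2.resize(im[30:220,130:290],None,fx=3.6,fy=3.1,interpolation=cv2.INTER_CUBIC)[:,:,::-1])
```

```text
FL [0.5013 0.1687 0.07  ]
FR [ 0.4838 -0.0465  0.07  ]
BR [ 0.7037 -0.0581  0.07  ]
BL [0.7155 0.158  0.07  ]
rim 1651 ((560.3116455078125, 82.48947143554688), (319.30584716796875, 275.003662109375), 0.012478777207434177)
pad 5368 ((639.3058471679688, -311.61993408203125), (299.1806335449219, 757.0029907226562), 35.30048370361328) [ 6.05723519e-01 -2.63629386e-01 -3.68889316e-04]
top beaker pts 447 [0.531 0.031 0.03 ] [0.659 0.134 0.096] [0.586 0.098 0.052]
knob 147 [ 0.616 -0.096  0.121] [ 0.708 -0.04   0.149] [ 0.643 -0.071  0.137]
bar 356 [ 0.679 -0.009  0.312] [0.697 0.116 0.341] [0.687 0.052 0.333]
scene beaker pts 632 [0.53  0.031 0.03 ] [0.66  0.131 0.095] [0.583 0.096 0.062]
knob 210 [ 0.612 -0.099  0.12 ] [ 0.716 -0.04   0.15 ] [ 0.646 -0.07   0.137]
bar 349 [ 0.676 -0.01   0.31 ] [0.697 0.116 0.338] [0.684 0.05  0.331]
```

View pics/crop2.png

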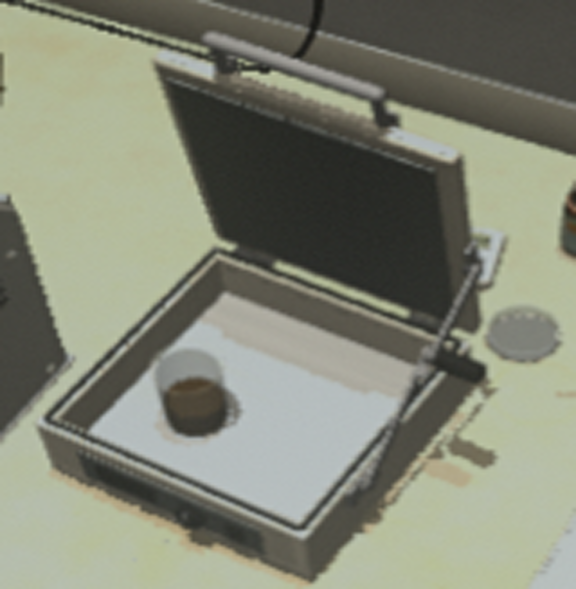

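The close view shows the beaker with brown liquid at about (190,390) in the crop. The stay links run along the right wall to the knob at (460,365), and the lid is up.

```bash
cat >> h.py <<'E'
C0=np.array([.601,.0555]); YAW=np.radians(-3.2)
CX=np.array([np.cos(YAW),np.sin(YAW)]); CY=np.array([-CX[1],CX[0]])
def w(xl,yl): return C0+CX*xl+CY*yl
def loc(p): q=np.array(p)[:2]-C0; return np.array([q@CX,q@CY])
def cass():
    d=snap('top'); c=cloud(d); h=c[...,2]
    m=((h>.0055)&(h<.02)&(c[...,1]<-.1)&(c[...,1]>-.36)&(c[...,0]>.35)&(c[...,0]<.53)).astype(np.uint8)
    n,l,st,ce=cv2.connectedComponentsWithStats(m)
    for i in range(1,n):
        if st[i,4]>70:
            P=c[l==i]; r=cv2.minAreaRect((P[:,:2]*1000).astype(np.float32)); a=r[2] if r[1][0]>r[1][1] else r[2]-90
            mid=(P[:,:2].max(0)+P[:,:2].min(0))/2*1000
            print('cass px',ce[i].round(),st[i,4],'ctr',np.round(r[0],1),'mid',mid.round(1),'dims',np.round(r[1],1),'long',round((a+90)%180-90,1),'z',np.median(P[:,2]).round(4))
def go(xyz,yaw=None):
    """shift in tool axes to xyz and turn about tool z so tool y has heading yaw (deg, mod 180)"""
    p,M,s=tool(); a=np.degrees(np.arctan2(M[1,1],M[0,1]))
    print('t',round(s['time'],1),'pos',p.round(4),'yaw',a.round(1),'tilt',M[:,2].round(3),'F',np.round(s['ft_force'],1),'w',round(s['grip_width']*87,1),'gf',round(s['grip_force'],1),'q7',s['joint_positions'].round(2))
    if xyz is not None: print('  shift',(M.T@(np.array(xyz)-p)*1000).round(1))
    if yaw is not None: print('  turn z',round(-((yaw-a+90)%180-90),1))
E
python3 - <<'E'
from h import *
d=snap('top')
for u,v in [(530,203),(717,195),(733,318),(540,328)]: print('padc',onplane(d,130+u/3.6,90+v/3.1,.003).round(3))
print('beaker top cam', onplane(d,130+175/3.6,90+283/3.1,.088).round(3))
e=snap('scene')
print('beaker rim scene', onplane(e,130+190/3.6,30+369/3.1,.091).round(3), 'base', onplane(e,130+197/3.6,30+415/3.1,.03).round(3))
print('knob scene',onplane(e,130+460/3.6,30+362/3.1,.135).round(3),'top',onplane(d,130+412/3.6,90+187/3.1,.138).round(3))
print(loc([.585,.098]),loc([.634,-.086]),loc([.687,.052]))
cass()
go([.585,.098,.2],86.8)
E
```

```text
padc [ 0.658 -0.179  0.003]
padc [ 0.656 -0.328  0.003]
padc [ 0.539 -0.328  0.003]
padc [ 0.541 -0.177  0.003]
beaker top cam [0.58  0.09  0.088]
beaker rim scene [0.581 0.094 0.091] base [0.58  0.097 0.03 ]
knob scene [ 0.637 -0.083  0.135] top [ 0.636 -0.087  0.138]
[-0.01834747  0.04154059] [ 0.04084729 -0.13943726] [0.08606128 0.00130611]
cass px [325. 211.] 113 ctr [ 486.4 -298. ] mid [ 487.  -297.4] dims [37.  28.1] long 12.7 z 0.0103
cass px [284. 216.] 115 ctr [ 480.1 -182.1] mid [ 479.8 -182. ] dims [36.8 28.2] long 12.3 z 0.01
cass px [329. 241.] 118 ctr [ 403.6 -299.4] mid [ 404.1 -299.5] dims [27.7 35.9] long -6.3 z 0.0101
cass px [290. 243.] 122 ctr [ 406.1 -193.6] mid [ 406.  -193.3] dims [37.6 29.2] long 5.0 z 0.0098
t 0.5 pos [0.1506 0.6323 0.2225] yaw 76.6 tilt [ 0. -0. -1.] F [0.3 0.4 0.1] w 87.0 gf 0.0 q7 [-1.32  0.32 -0.07  1.45  0.02  1.37 -0.06]
  shift [-546.3 -419.2   22.6]
  turn z -10.2
```

Run:
```python
from h import *
d=snap('top'); c=cloud(d).reshape(-1,3); e=cloud(snap('scene')).reshape(-1,3); c=np.r_[c,e]
for x in np.arange(.05,.75,.1):
    print(round(x,2),[ (round(y,2),round(float(np.max(P[:,2])),2)) for y in np.arange(.15,.85,.1) for P in [c[(abs(c[:,0]-x)<.05)&(abs(c[:,1]-y)<.05)]] if len(P)])
```

```text
0.05 [(np.float64(0.15), 0.01), (np.float64(0.25), -0.73), (np.float64(0.35), -0.73), (np.float64(0.45), -0.74), (np.float64(0.55), -0.73), (np.float64(0.65), -0.73), (np.float64(0.75), -0.74)]
0.15 [(np.float64(0.15), 0.01), (np.float64(0.25), 0.12), (np.float64(0.35), 0.12), (np.float64(0.45), 0.12), (np.float64(0.55), 0.12), (np.float64(0.65), -0.74), (np.float64(0.75), -0.74)]
0.25 [(np.float64(0.15), 0.04), (np.float64(0.25), 0.12), (np.float64(0.35), 0.13), (np.float64(0.45), 0.12), (np.float64(0.55), 0.12), (np.float64(0.65), -0.45), (np.float64(0.75), -0.73)]
0.35 [(np.float64(0.15), 0.06), (np.float64(0.25), 0.13), (np.float64(0.35), 0.13), (np.float64(0.45), 0.13), (np.float64(0.55), 0.13), (np.float64(0.65), -0.75)]
0.45 [(np.float64(0.15), 0.07), (np.float64(0.25), 0.22), (np.float64(0.35), 0.22), (np.float64(0.45), 0.22), (np.float64(0.55), 0.22), (np.float64(0.65), 0.02)]
0.55 [(np.float64(0.15), 0.09), (np.float64(0.25), 0.23), (np.float64(0.35), 0.23), (np.float64(0.45), 0.24), (np.float64(0.55), 0.23), (np.float64(0.65), 0.23)]
0.65 [(np.float64(0.15), 0.34), (np.float64(0.25), 0.21), (np.float64(0.35), 0.21), (np.float64(0.45), 0.28), (np.float64(0.55), 0.29), (np.float64(0.65), 0.28), (np.float64(0.75), 0.27)]
```

```bash
python3 -m jog '[[[0,0,-50,0,0,-5,62],[0,0,-100,0,0,-10.2,62],[0,0,-130,0,0,-10.2,62],[0,0,-130,0,0,-10.2,62]]]' 20
python3 - <<'E'
from h import *
go([.581,.094,.35],86.8)
E
```

```text
time: 1.0
position: [0.1509, 0.6342, 0.3591]
tool_rot: [0.088, 3.139, 0.016]
ft_force: [0.0, -0.1, -0.6]
grip_width: 0.752
grip_force: 0.0
t 1.0 pos [0.1509 0.6342 0.3591] yaw 86.8 tilt [ 0.002  0.01  -1.   ] F [ 0.  -0.1 -0.6] w 65.4 gf 0.0 q7 [-1.31  0.3  -0.09  1.21  0.03  1.62  0.12]
  shift [-459.6 -515.5    4.4]
  turn z 0.0
```

```bash
python3 -m jog '[[[-40,-40,0,0,0,0,62],[-80,-80,0,0,0,0,62],[-110,-120,0,0,0,0,62],[-140,-160,0,0,0,0,62],[-170,-200,0,0,0,0,62],[-200,-240,0,0,0,0,62],[-230,-270,0,0,0,0,62],[-260,-300,0,0,0,0,62],[-290,-330,0,0,0,0,62],[-320,-360,0,0,0,0,62]]]' >/dev/null
python3 - <<'E'
from h import *
go([.581,.094,.35],86.8)
E
```

```text
t 2.0 pos [0.4508 0.2532 0.352 ] yaw 86.8 tilt [-0.  0. -1.] F [ 0.8 -0.  -0. ] w 62.0 gf 0.0 q7 [-0.84 -0.    0.27  1.57  0.    1.58  0.95]
  shift [-139.  -151.6    1.9]
  turn z -0.0
```

```bash
python3 -m jog '[[[-30,-38,0,0,0,0,62],[-70,-76,0,0,0,0,62],[-105,-114,0,0,0,0,62],[-139,-152,0,0,0,0,62],[-139,-152,50,0,0,0,62],[-139,-152,100,0,0,0,62],[-139,-152,130,0,0,0,62],[-139,-152,150,0,0,0,62],[-139,-152,150,0,0,0,62]]]'
python3 - <<'E'
from h import *
d=snap('wrist','w1.png'); go([.581,.094,.05],86.8)
for z in (.03,.09): print(z,onplane(d,256,192,z))
E
```

```text
time: 2.9
position: [0.5777, 0.0951, 0.1984]
tool_rot: [-0.088, -3.133, 0.004]
ft_force: [0.1, 0.1, -0.4]
grip_width: 0.713
grip_force: 0.0
t 3.0 pos [0.5791 0.0953 0.2009] yaw 86.8 tilt [-0.003 -0.001 -1.   ] F [0.3 0.3 0.5] w 62.4 gf 0.0 q7 [-0.61  0.21  0.46  1.66 -0.09  1.3   1.38]
  shift [ -2.5  -1.  150.9]
  turn z -0.0
0.03 [0.59584524 0.09519984 0.03      ]
0.09 [0.579582   0.09596557 0.09      ]
```

View pics/w1.png

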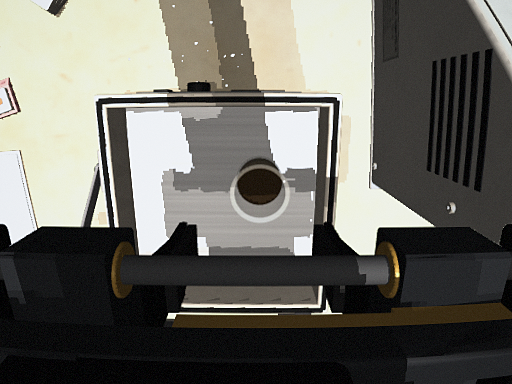

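The wrist view shows the beaker rim at (260,190) between the open fingers, about where I expected it.

```bash
python3 -m jog '[[[-2,-1,40,0,0,0,62],[-2,-1,80,0,0,0,62],[-2,-1,120,0,0,0,62],[-2,-1,150,0,0,0,62],[-2,-1,164,0,0,0,62],[-2,-1,164,0,0,0,62],[-2,-1,164,0,0,0,42],[-2,-1,164,0,0,0,42],[-2,-1,164,0,0,0,42],[-2,-1,164,0,0,0,42]]]' 12; python3 -m jog '[[[0,0,0,0,0,0,42],[0,0,0,0,0,0,42],[0,0,-15,0,0,0,42],[0,0,-40,0,0,0,42],[0,0,-70,0,0,0,42],[0,0,-100,0,0,0,42],[0,0,-130,0,0,0,42],[0,0,-150,0,0,0,42],[0,0,-150,0,0,0,42]]]'
python3 - <<'E'
from h import *
go([.61,-.253,.19],86.8)
E
```

```text
time: 3.95
position: [0.5835, 0.0951, 0.0402]
tool_rot: [0.087, 3.138, 0.002]
ft_force: [1.1, 1.5, 4.1]
grip_width: 0.559
grip_force: 9.8
time: 4.85
position: [0.5839, 0.0939, 0.1923]
tool_rot: [0.089, 3.135, 0.002]
ft_force: [-0.1, 1.1, -0.2]
grip_width: 0.557
grip_force: 10.7
t 4.8 pos [0.5839 0.0939 0.1923] yaw 86.8 tilt [ 0.005  0.001 -1.   ] F [-0.1  1.1 -0.2] w 48.4 gf 10.7 q7 [-0.6   0.22  0.46  1.67 -0.1   1.28  1.39]
  shift [ -45.6 -344.9    2. ]
  turn z -0.0
```

```bash
python3 -m jog '[[[0,-35,0,0,0,0,42],[0,-75,0,0,0,0,42],[0,-115,0,0,0,0,42],[0,-155,0,0,0,0,42],[0,-195,0,0,0,0,42],[0,-235,0,0,0,0,42],[-15,-275,0,0,0,0,42],[-30,-315,0,0,0,0,42],[-42,-345,0,0,0,0,42],[-42,-345,0,0,0,0,42]]]'; python3 -m jog '[[[0,0,20,0,0,0,42],[0,0,50,0,0,0,42],[0,0,80,0,0,0,42],[0,0,110,0,0,0,42],[0,0,140,0,0,0,42],[0,0,155,0,0,0,42],[0,0,162,0,0,0,42],[0,0,166,0,0,0,42],[0,0,166,0,0,0,42]]]'
python3 - <<'E'
from h import *
go([.605,-.253,.017],86.8)
E
```

```text
time: 5.85
position: [0.6029, -0.2589, 0.1869]
tool_rot: [-0.1, -3.137, 0.007]
ft_force: [0.5, -1.0, -0.5]
grip_width: 0.552
grip_force: 10.7
time: 6.75
position: [0.6054, -0.2525, 0.0232]
tool_rot: [0.088, 3.14, -0.0]
ft_force: [-0.7, -0.4, -0.0]
grip_width: 0.551
grip_force: 10.7
t 6.8 pos [ 0.6054 -0.2525  0.0232] yaw 86.8 tilt [ 0.001 -0.    -1.   ] F [-0.7 -0.4 -0. ] w 48.0 gf 10.7 q7 [-0.09  0.55  0.58  1.66 -0.34  1.04  2.11]
  shift [ 0.4 -0.5  6.2]
  turn z 0.0
```

```bash
python3 -m jog '[[[0,0,2,0,0,0,42],[0,0,3,0,0,0,42],[0,0,4,0,0,0,42],[0,0,4,0,0,0,42]]]'; python3 -m jog '[[[0,0,1,0,0,0,42],[0,0,2,0,0,0,42],[0,0,2,0,0,0,42]]]'
```

```text
time: 7.15
position: [0.6051, -0.2524, 0.0188]
tool_rot: [0.088, 3.14, 0.0]
ft_force: [0.8, 0.1, -1.1]
grip_width: 0.547
grip_force: 10.7
time: 7.45
position: [0.6056, -0.2524, 0.017]
tool_rot: [0.087, 3.139, -0.0]
ft_force: [1.1, 0.7, 0.7]
grip_width: 0.553
grip_force: 10.2
```

Now I'll press a little further to find the contact, then open and rise.

```bash
python3 -m jog '[[[0,0,1,0,0,0,42],[0,0,1.5,0,0,0,42],[0,0,1.5,0,0,0,42]]]';  python3 -m jog '[[[0,0,0,0,0,0,56],[0,0,0,0,0,0,62],[0,0,0,0,0,0,62],[0,0,0,0,0,0,62],[0,0,-30,0,0,0,62],[0,0,-70,0,0,0,62],[0,0,-110,0,0,0,62],[0,0,-150,0,0,0,62],[0,0,-180,0,0,0,62],[0,0,-180,0,0,0,62]]]'
python3 - <<'E'
from h import *
cass(); go([.487,-.298,.1])
e=cloud(snap('scene')); b=(e[...,2]>.02)&(e[...,2]<.075)&(abs(e[...,0]-.605)<.06)&(abs(e[...,1]+.253)<.07); P=e[b]; print(P.min(0),P.max(0),P.mean(0))
E
```

```text
time: 7.75
position: [0.6061, -0.2521, 0.0158]
tool_rot: [0.087, 3.138, 0.0]
ft_force: [3.4, 0.9, 5.5]
grip_width: 0.541
grip_force: 9.6
time: 8.75
position: [0.6072, -0.254, 0.2004]
tool_rot: [0.088, 3.132, -0.004]
ft_force: [0.4, -0.5, 0.3]
grip_width: 0.715
grip_force: 0.0
cass px [325. 211.] 113 ctr [ 486.4 -298. ] mid [ 487.9 -297.7] dims [37.6 29.6] long 14.2 z 0.0102
cass px [329. 241.] 121 ctr [ 403.7 -300.5] mid [ 404.3 -299.9] dims [30.7 35.6] long -4.3 z 0.0102
t 8.8 pos [ 0.606  -0.2533  0.1975] yaw 86.8 tilt [ 0.004 -0.001 -1.   ] F [-0.2 -0.4  0.5] w 62.6 gf 0.0 q7 [-0.14  0.39  0.65  1.49 -0.24  1.33  2.05]
  shift [116.8 -51.2  97. ]
[ 0.5771639  -0.27596313  0.02007753] [ 0.63010431 -0.22501097  0.07161642] [ 0.60603849 -0.25024213  0.04535231]
```

```bash
python3 -m jog '[[[40,-17,0,0,0,-6,50],[80,-34,0,0,0,-12,50],[117,-51,0,0,0,-17,50],[117,-51,40,0,0,-17,50],[117,-51,90,0,0,-17,50],[117,-51,130,0,0,-17,50],[117,-51,130,0,0,-17,50]]]' 15
python3 - <<'E'
from h import *
go([.487,-.298,.003],104)
d=snap('wrist','w2.png')
E
```

```text
time: 9.55
position: [0.4796, -0.2935, 0.058]
tool_rot: [0.376, -3.106, -0.011]
ft_force: [-0.4, 0.9, -0.6]
grip_width: 0.573
grip_force: 0.0
t 9.6 pos [ 0.4796 -0.2935  0.058 ] yaw 103.8 tilt [-0.013  0.005 -1.   ] F [-0.4  0.9 -0.6] w 49.9 gf 0.0 q7 [-0.04  0.33  0.63  1.86 -0.22  1.04  2.49]
  shift [-6.7 -6.6 54.9]
  turn z -0.2
```

View pics/w2.png

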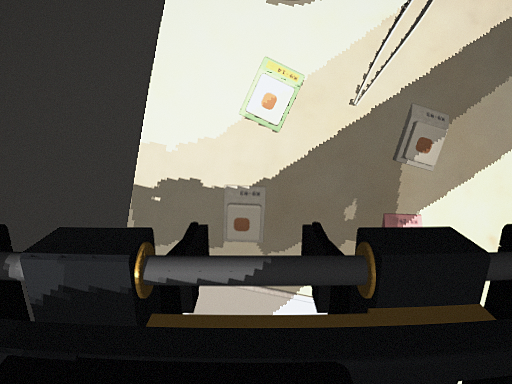

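The target cassette is at (244,214), aligned between the fingers. The other three are at (270,95), (422,137) and (402,220).

Run:
```python
from h import *
d=snap('wrist')
for u,v in [(244,214),(272,94),(423,137)]: print(onplane(d,u,v,.008).round(4))
go([.487,-.298,.003],104)
```

```text
[ 0.4867 -0.3012  0.008 ]
[ 0.4038 -0.3025  0.008 ]
[ 0.405  -0.1964  0.008 ]
t 9.7 pos [ 0.4843 -0.2965  0.0642] yaw 103.8 tilt [-0.003  0.001 -1.   ] F [-0.3 -0.4  0.5] w 49.6 gf 0.0 q7 [-0.04  0.32  0.63  1.85 -0.22  1.04  2.49]
  shift [-2.4 -2.1 61.2]
  turn z -0.2
```

```bash
python3 -m jog '[[[-2,-3,20,0,0,0,50],[-2,-3,40,0,0,0,50],[-2,-3,54,0,0,0,50],[-2,-3,60,0,0,0,50],[-2,-3,60,0,0,0,50],[-2,-3,60,0,0,0,50]]]'; python3 -m jog '[[[0,0,0,0,0,0,35],[0,0,0,0,0,0,20],[0,0,0,0,0,0,20],[0,0,0,0,0,0,20],[0,0,0,0,0,0,20]]]' 15
```

```text
time: 10.25
position: [0.4888, -0.2997, 0.0061]
tool_rot: [-0.377, 3.117, -0.001]
ft_force: [0.0, -0.3, 0.5]
grip_width: 0.572
grip_force: 0.0
time: 10.75
position: [0.4882, -0.2993, 0.0053]
tool_rot: [-0.378, 3.118, -0.0]
ft_force: [-0.1, -0.1, 0.6]
grip_width: 0.313
grip_force: 15.0
```

```bash
python3 -m jog '[[[0,0,-15,0,0,0,20],[0,0,-50,0,0,0,20],[0,0,-100,0,0,8,20],[0,0,-150,0,0,16,20],[0,0,-190,0,0,24,20],[0,0,-200,0,0,32,20],[0,0,-200,0,0,40,20],[0,0,-200,0,0,48,20],[0,0,-200,0,0,56,20],[0,0,-200,0,0,64,20]]]'; python3 -m jog '[[[0,0,0,0,0,8,20],[0,0,0,0,0,16,20],[0,0,0,0,0,24,20],[0,0,0,0,0,32,20],[0,0,0,0,0,40,20],[0,0,0,0,0,43,20],[0,0,0,0,0,43,20]]]'
python3 - <<'E'
from h import *
p=w(-.045,.073); print(p); go([*p,.2],-3.2)
E
```

```text
time: 11.75
position: [0.4878, -0.2994, 0.206]
tool_rot: [1.341, 2.84, 0.001]
ft_force: [0.2, -0.2, -0.0]
grip_width: 0.316
grip_force: 14.9
time: 12.45
position: [0.4879, -0.2993, 0.2058]
tool_rot: [2.283, 2.158, 0.001]
ft_force: [-0.7, 0.0, -0.2]
grip_width: 0.312
grip_force: 14.9
[0.56014514 0.13089814]
t 12.4 pos [ 0.4879 -0.2993  0.2058] yaw -3.2 tilt [ 0.001  0.    -1.   ] F [-0.7  0.  -0.2] w 27.1 gf 14.9 q7 [-0.3   0.23  0.93  1.7  -0.19  1.31  0.61]
  shift [433.6  48.    5.9]
  turn z -0.0
```

```bash
python3 -m jog '[[[40,5,0,0,0,0,20],[85,10,0,0,0,0,20],[130,15,0,0,0,0,20],[175,20,0,0,0,0,20],[220,25,0,0,0,0,20],[265,30,0,0,0,0,20],[310,35,0,0,0,0,20],[355,40,0,0,0,0,20],[400,45,0,0,0,0,20],[434,48,0,0,0,0,20]]]'; python3 -m jog '[[[0,0,0,0,0,0,20],[0,0,40,0,0,0,20],[0,0,80,0,0,0,20],[0,0,120,0,0,0,20],[0,0,140,0,0,0,20],[0,0,150,0,0,0,20],[0,0,150,0,0,0,20],[0,0,150,0,0,0,20]]]'
python3 - <<'E'
from h import *
go([*w(-.045,.073),.032],-3.2)
E
```

```text
time: 13.45
position: [0.5601, 0.1349, 0.2056]
tool_rot: [-2.278, -2.163, -0.002]
ft_force: [-0.5, 0.7, 0.1]
grip_width: 0.312
grip_force: 14.9
time: 14.25
position: [0.5612, 0.1313, 0.0565]
tool_rot: [2.282, 2.158, 0.003]
ft_force: [0.4, -0.5, -0.2]
grip_width: 0.313
grip_force: 14.9
t 14.2 pos [0.5612 0.1313 0.0565] yaw -3.2 tilt [ 0.002  0.001 -1.   ] F [ 0.4 -0.5 -0.2] w 27.2 gf 14.9 q7 [-0.8   0.34  0.61  1.84 -0.23  1.02 -0.15]
  shift [-0.5 -1.1 24.5]
  turn z -0.0
```

```bash
python3 -m jog '[[[0,0,12,0,0,0,20],[0,0,20,0,0,0,20],[0,0,24,0,0,0,20],[0,0,25,0,0,0,20],[0,0,25,0,0,0,20]]]';python3 -m jog '[[[0,0,0,0,0,0,32],[0,0,0,0,0,0,37],[0,0,0,0,0,0,37],[0,0,-10,0,0,0,37],[0,0,-30,0,0,0,37],[0,0,-70,0,0,0,37],[0,0,-120,0,0,0,50],[0,0,-170,0,0,0,50],[0,0,-170,0,0,0,50]]]'
python3 - <<'E'
from h import *
d=snap('top'); c=cloud(d)
cass(); go([.480,-.182,.1],102)
E
```

```text
time: 14.75
position: [0.5598, 0.1315, 0.0308]
tool_rot: [-2.281, -2.158, 0.001]
ft_force: [-3.5, -0.2, 7.2]
grip_width: 0.314
grip_force: 15.1
time: 15.65
position: [0.5647, 0.1319, 0.2084]
tool_rot: [2.28, 2.155, 0.021]
ft_force: [0.6, -0.3, -0.1]
grip_width: 0.553
grip_force: 0.0
cass px [284. 217.] 121 ctr [ 479.1 -182.2] mid [ 479.4 -183. ] dims [38.4 28.6] long 8.9 z 0.0105
cass px [290. 243.] 121 ctr [ 407.3 -193.2] mid [ 407.4 -193.2] dims [27.5 38.1] long -3.8 z 0.0101
cass px [332. 254.] 118 ctr [ 367.8 -303.1] mid [ 368.5 -303.6] dims [28.7 34.7] long -13.5 z 0.0103
t 15.8 pos [0.561  0.1316 0.202 ] yaw -3.2 tilt [ 0.003  0.002 -1.   ] F [-0.9  0.1 -1.9] w 49.5 gf 0.0 q7 [-0.85  0.19  0.66  1.69 -0.12  1.29 -0.23]
  shift [-317.9  -63.7  101.1]
  turn z 74.8
```

```bash
python3 -m jog '[[[-40,-10,0,0,0,8,50],[-80,-20,0,0,0,16,50],[-120,-30,0,0,0,24,50],[-160,-40,0,0,0,32,50],[-200,-50,0,0,0,40,50],[-240,-60,0,0,0,48,50],[-280,-64,0,0,0,56,50],[-318,-64,0,0,0,64,50],[-318,-64,40,0,0,72,50],[-318,-64,80,0,0,76,50]]]'; python3 -m jog '[[[0,0,30,0,0,0,50],[0,0,55,0,0,0,50],[0,0,55,0,0,0,50],[0,0,55,0,0,0,50]]]'
python3 - <<'E'
from h import *
d=snap('wrist','w3.png'); go([.480,-.182,.004],101)
E
```

```text
time: 16.75
position: [0.4781, -0.1839, 0.1189]
tool_rot: [-3.129, -0.284, -0.002]
ft_force: [0.9, 1.5, -0.8]
grip_width: 0.57
grip_force: 0.0
time: 17.15
position: [0.4776, -0.1826, 0.0645]
tool_rot: [3.127, 0.295, -0.004]
ft_force: [0.1, -1.2, -0.2]
grip_width: 0.577
grip_force: 0.0
t 17.2 pos [ 0.4786 -0.1828  0.0656] yaw -79.2 tilt [ 0. -0. -1.] F [0.8 0.3 0.3] w 49.9 gf 0.0 q7 [-0.54  0.24  0.95  2.   -0.23  1.01 -0.86]
  shift [ 1.5 -0.6 61.6]
  turn z -0.2
```

View pics/w3.png

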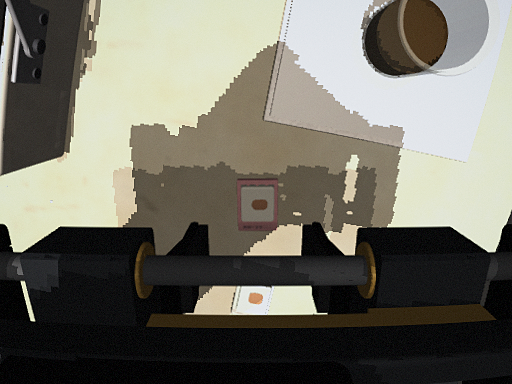

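The pink cassette is at (257,205), centred between the fingers and parallel to them. The beaker stands on the pad.

```bash
python3 -m jog '[[[1,0,20,0,0,0,50],[1,0,40,0,0,0,50],[1,0,54,0,0,0,50],[1,0,61,0,0,0,50],[1,0,61,0,0,0,50],[1,0,61,0,0,0,35],[1,0,61,0,0,0,20],[1,0,61,0,0,0,20],[1,0,61,0,0,0,20],[1,0,61,0,0,0,20]]]'; python3 -m jog '[[[0,0,-15,0,0,0,20],[0,0,-55,0,0,-8,20],[0,0,-105,0,0,-16,20],[0,0,-150,0,0,-24,20],[0,0,-190,0,0,-32,20],[0,0,-200,0,0,-40,20],[0,0,-200,0,0,-48,20],[0,0,-200,0,0,-56,20],[0,0,-200,0,0,-64,20],[0,0,-200,0,0,-72,20]]]'; python3 -m jog '[[[0,0,0,0,0,-4,20],[0,0,0,0,0,-4,20]]]'
python3 - <<'E'
from h import *
p=w(-.045,.028); print(p); go([*p,.2],-3.2)
E
```

```text
time: 18.2
position: [0.4799, -0.1824, 0.0045]
tool_rot: [3.128, 0.296, 0.001]
ft_force: [0.6, -0.4, 3.6]
grip_width: 0.318
grip_force: 15.0
time: 19.2
position: [0.4791, -0.1827, 0.2048]
tool_rot: [2.351, 2.083, 0.001]
ft_force: [-0.2, 1.2, -0.7]
grip_width: 0.319
grip_force: 15.0
time: 19.4
position: [0.4792, -0.1827, 0.2047]
tool_rot: [2.283, 2.158, 0.001]
ft_force: [-0.1, -0.2, -0.9]
grip_width: 0.314
grip_force: 15.0
[0.55763317 0.08596831]
t 19.4 pos [ 0.4792 -0.1827  0.2047] yaw -3.2 tilt [ 0.001  0.    -1.   ] F [-0.1 -0.2 -0.9] w 27.3 gf 15.0 q7 [-0.56  0.03  0.89  1.84 -0.02  1.29  0.29]
  shift [272.7  63.1   4.8]
  turn z -0.0
```

```bash
python3 -m jog '[[[40,10,0,0,0,0,20],[80,20,0,0,0,0,20],[120,30,0,0,0,0,20],[160,40,0,0,0,0,20],[200,50,0,0,0,0,20],[240,60,0,0,0,0,20],[273,63,0,0,0,0,20],[273,63,20,0,0,0,20],[273,63,60,0,0,0,20],[273,63,100,0,0,0,20]]]'; python3 -m jog '[[[0,0,20,0,0,0,20],[0,0,45,0,0,0,20],[0,0,55,0,0,0,20],[0,0,55,0,0,0,20],[0,0,55,0,0,0,20]]]'
python3 - <<'E'
from h import *
go([*w(-.045,.028),.031],-3.2)
E
```

```text
time: 20.4
position: [0.5584, 0.0873, 0.1042]
tool_rot: [2.283, 2.156, 0.004]
ft_force: [0.2, -0.4, -1.2]
grip_width: 0.315
grip_force: 15.0
time: 20.9
position: [0.5584, 0.0868, 0.0502]
tool_rot: [2.283, 2.157, 0.002]
ft_force: [1.3, -0.4, -0.1]
grip_width: 0.315
grip_force: 15.0
t 20.9 pos [0.5584 0.0868 0.0502] yaw -3.2 tilt [ 0.001  0.    -1.   ] F [ 1.3 -0.4 -0.1] w 27.4 gf 15.0 q7 [-0.75  0.34  0.64  1.88 -0.24  1.   -0.06]
  shift [-0.8 -0.8 19.2]
  turn z -0.0
```

```bash
python3 -m jog '[[[0,0,10,0,0,0,20],[0,0,16,0,0,0,20],[0,0,19,0,0,0,20],[0,0,19,0,0,0,20],[0,0,19,0,0,0,32],[0,0,19,0,0,0,37],[0,0,19,0,0,0,37],[0,0,9,0,0,0,37],[0,0,-20,0,0,0,37],[0,0,-60,0,0,0,37]]]';python3 -m jog '[[[0,0,-50,0,0,0,50],[0,0,-90,0,0,0,50],[0,0,-90,0,0,0,50]]]'
python3 - <<'E'
from h import *
cass(); go([.407,-.193,.06],89)
E
```

```text
time: 21.9
position: [0.5561, 0.0863, 0.1088]
tool_rot: [-2.282, -2.157, 0.006]
ft_force: [1.4, 0.1, 0.3]
grip_width: 0.427
grip_force: 0.0
time: 22.2
position: [0.5616, 0.087, 0.2062]
tool_rot: [2.28, 2.155, 0.018]
ft_force: [0.5, -0.3, 0.7]
grip_width: 0.554
grip_force: 0.0
cass px [290. 243.] 114 ctr [ 406.1 -193.1] mid [ 406.3 -193.4] dims [27.4 35.3] long -5.0 z 0.0103
cass px [332. 254.] 119 ctr [ 368.5 -304. ] mid [ 368.3 -303.9] dims [27.9 34.8] long -16.0 z 0.01
t 22.2 pos [0.5598 0.0869 0.203 ] yaw -3.2 tilt [ 0.007  0.003 -1.   ] F [ 0.2  0.3 -0.7] w 49.2 gf 0.0 q7 [-0.81  0.17  0.69  1.72 -0.11  1.29 -0.16]
  shift [-288.5 -137.8  141.1]
  turn z 87.8
```

```bash
python3 -m jog '[[[-35,-17,0,0,0,8.5,50],[-70,-34,0,0,0,17,50],[-105,-51,0,0,0,25.5,50],[-140,-68,0,0,0,34,50],[-175,-85,0,0,0,42.5,50],[-210,-102,0,0,0,51,50],[-245,-119,0,0,0,59.5,50],[-275,-134,0,0,0,68,50],[-289,-139,0,0,0,76.5,50],[-289,-139,0,0,0,85,50]]]'; python3 -m jog '[[[0,0,30,0,0,4,50],[0,0,70,0,0,4,50],[0,0,110,0,0,4,50],[0,0,135,0,0,4,50],[0,0,135,0,0,4,50],[0,0,135,0,0,4,50]]]'
python3 - <<'E'
from h import *
d=snap('wrist','w4.png'); go([.406,-.193,.004],87)
E
```

```text
time: 23.25
position: [0.4007, -0.1963, 0.1982]
tool_rot: [-3.14, -0.032, 0.002]
ft_force: [0.2, 0.4, -0.5]
grip_width: 0.573
grip_force: 0.0
time: 23.85
position: [0.4022, -0.1942, 0.064]
tool_rot: [3.14, -0.061, -0.003]
ft_force: [0.5, -0.9, 0.6]
grip_width: 0.575
grip_force: 0.0
t 23.9 pos [ 0.4032 -0.1944  0.0649] yaw -92.2 tilt [ 0.001 -0.    -1.   ] F [0.4 0.4 0.3] w 49.9 gf 0.0 q7 [-0.53  0.03  0.94  2.14 -0.02  0.98 -1.18]
  shift [ 2.7 -1.5 60.9]
  turn z 0.8
```

View pics/w4.png

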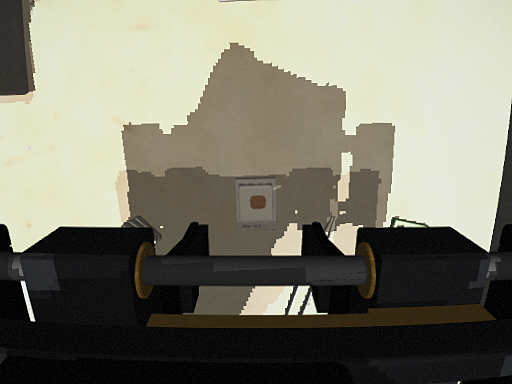

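The third cassette is at (256,204), centred and nearly parallel to the fingers. The moulds at (140,228) are outside the left finger.

```bash
python3 -m jog '[[[2,0,20,0,0,0,46],[2,0,40,0,0,0,46],[2,0,54,0,0,0,46],[2,0,61,0,0,0,46],[2,0,61,0,0,0,46],[2,0,61,0,0,0,35],[2,0,61,0,0,0,20],[2,0,61,0,0,0,20],[2,0,61,0,0,0,20],[2,0,61,0,0,0,20]]]'; python3 -m jog '[[[0,0,-15,0,0,0,20],[0,0,-55,0,0,-8,20],[0,0,-105,0,0,-16,20],[0,0,-150,0,0,-24,20],[0,0,-190,0,0,-32,20],[0,0,-200,0,0,-40,20],[0,0,-200,0,0,-48,20],[0,0,-200,0,0,-56,20],[0,0,-200,0,0,-64,20],[0,0,-200,0,0,-72,20]]]'; python3 -m jog '[[[0,0,0,0,0,-8,20],[0,0,0,0,0,-16,20],[0,0,0,0,0,-17,20],[0,0,0,0,0,-17,20]]]'
python3 - <<'E'
from h import *
p=w(-.045,-.017); print(p); go([*p,.2],-3.2)
E
```

```text
time: 24.9
position: [0.4054, -0.1942, 0.0037]
tool_rot: [-3.141, 0.06, -0.002]
ft_force: [-0.1, 1.3, 6.0]
grip_width: 0.313
grip_force: 15.0
time: 25.9
position: [0.4044, -0.1941, 0.2028]
tool_rot: [-2.571, -1.804, -0.0]
ft_force: [-0.1, -0.4, -0.1]
grip_width: 0.32
grip_force: 15.0
time: 26.3
position: [0.4046, -0.194, 0.2029]
tool_rot: [-2.285, -2.156, -0.0]
ft_force: [-1.1, 0.4, -0.5]
grip_width: 0.323
grip_force: 15.0
[0.5551212  0.04103847]
t 26.3 pos [ 0.4046 -0.194   0.2029] yaw -3.3 tilt [-0.  0. -1.] F [-1.1  0.4 -0.5] w 28.1 gf 15.0 q7 [-0.73 -0.27  0.98  1.98  0.23  1.32  0.12]
  shift [243.4 136.6   3. ]
  turn z -0.1
```

```bash
python3 -m jog '[[[35,20,0,0,0,0,20],[70,40,0,0,0,0,20],[105,60,0,0,0,0,20],[140,80,0,0,0,0,20],[175,100,0,0,0,0,20],[210,120,0,0,0,0,20],[243,136,0,0,0,0,20],[243,136,20,0,0,0,20],[243,136,60,0,0,0,20],[243,136,100,0,0,0,20]]]'; python3 -m jog '[[[0,0,20,0,0,0,20],[0,0,45,0,0,0,20],[0,0,55,0,0,0,20],[0,0,55,0,0,0,20],[0,0,55,0,0,0,20]]]'
python3 - <<'E'
from h import *
go([*w(-.045,-.017),.030],-3.2)
E
```

```text
time: 27.3
position: [0.5547, 0.0415, 0.102]
tool_rot: [2.284, 2.156, 0.002]
ft_force: [0.3, 1.1, -0.3]
grip_width: 0.325
grip_force: 15.0
time: 27.8
position: [0.5547, 0.0409, 0.0488]
tool_rot: [2.283, 2.157, 0.001]
ft_force: [-0.1, 0.2, 0.7]
grip_width: 0.32
grip_force: 15.0
t 27.8 pos [0.5547 0.0409 0.0488] yaw -3.2 tilt [ 0.001  0.    -1.   ] F [-0.1  0.2  0.7] w 27.8 gf 15.0 q7 [-0.82  0.36  0.82  1.9  -0.31  1.01  0.08]
  shift [ 0.2  0.4 18.8]
  turn z -0.0
```

```bash
python3 -m jog '[[[0,0,10,0,0,0,20],[0,0,16,0,0,0,20],[0,0,19,0,0,0,20],[0,0,19,0,0,0,20],[0,0,19,0,0,0,32],[0,0,19,0,0,0,37],[0,0,19,0,0,0,37],[0,0,9,0,0,0,37],[0,0,-20,0,0,0,37],[0,0,-60,0,0,0,37]]]';python3 -m jog '[[[0,0,-50,0,0,0,50],[0,0,-90,0,0,0,50],[0,0,-90,0,0,0,50]]]'
python3 - <<'E'
from h import *
cass(); go([.368,-.304,.06],75)
E
```

```text
time: 28.8
position: [0.5526, 0.0406, 0.1079]
tool_rot: [-2.282, -2.157, 0.006]
ft_force: [0.7, 0.3, 0.7]
grip_width: 0.427
grip_force: 0.0
time: 29.1
position: [0.5579, 0.0407, 0.2047]
tool_rot: [2.28, 2.155, 0.016]
ft_force: [0.1, -0.3, -1.0]
grip_width: 0.556
grip_force: 0.0
cass px [332. 254.] 125 ctr [ 368.6 -304.4] mid [ 369.7 -305.2] dims [28.1 35.4] long -13.5 z 0.0099
t 29.1 pos [0.5562 0.0409 0.2016] yaw -3.2 tilt [ 0.006  0.003 -1.   ] F [-1.1  0.2  0.3] w 49.2 gf 0.0 q7 [-0.92  0.17  0.89  1.75 -0.14  1.28 -0.05]
  shift [-355.3 -169.4  139.6]
  turn z -78.2
```

```bash
python3 -m jog '[[[-40,-19,0,0,0,-8,50],[-80,-38,0,0,0,-16,50],[-120,-57,0,0,0,-24,50],[-160,-76,0,0,0,-32,50],[-200,-95,0,0,0,-40,50],[-240,-114,0,0,0,-48,50],[-280,-133,0,0,0,-56,50],[-315,-150,0,0,0,-64,50],[-355,-169,0,0,0,-72,50],[-355,-169,0,0,0,-78,50]]]'; python3 -m jog '[[[0,0,30,0,0,0,50],[0,0,70,0,0,0,50],[0,0,110,0,0,0,50],[0,0,135,0,0,0,50],[0,0,135,0,0,0,50],[0,0,135,0,0,0,50]]]'
python3 - <<'E'
from h import *
d=snap('wrist','w5.png'); go([.3685,-.3045,.004],76)
E
```

```text
time: 30.15
position: [0.3616, -0.309, 0.1972]
tool_rot: [-0.421, -3.112, -0.0]
ft_force: [-0.1, 0.9, 0.8]
grip_width: 0.575
grip_force: 0.0
time: 30.75
position: [0.3647, -0.3044, 0.063]
tool_rot: [-0.417, -3.112, 0.001]
ft_force: [0.8, -0.5, -0.4]
grip_width: 0.575
grip_force: 0.0
t 30.8 pos [ 0.3658 -0.3047  0.064 ] yaw 74.8 tilt [ 0.001 -0.001 -1.   ] F [ 0.7  0.4 -0.2] w 50.0 gf 0.0 q7 [-0.46  0.19  1.2   2.08 -0.21  1.    2.15]
  shift [-2.5  0.9 60. ]
  turn z -1.2
```

View pics/w5.png

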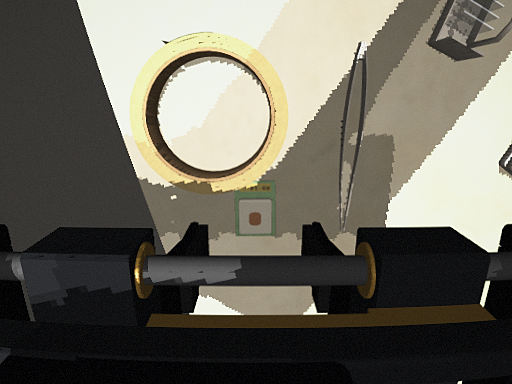

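The last cassette is at (256,209), just clear of the tape roll. I'll use a narrower opening and shift a little away from the roll.

```bash
python3 -m jog '[[[-5,1,20,0,0,0,40],[-5,1,40,0,0,0,40],[-5,1,54,0,0,0,40],[-5,1,60,0,0,0,40],[-5,1,60,0,0,0,40],[-5,1,60,0,0,0,30],[-5,1,60,0,0,0,20],[-5,1,60,0,0,0,20],[-5,1,60,0,0,0,20],[-5,1,60,0,0,0,20]]]'; python3 -m jog '[[[0,0,-15,0,0,0,20],[0,0,-55,0,0,8,20],[0,0,-105,0,0,16,20],[0,0,-150,0,0,24,20],[0,0,-190,0,0,32,20],[0,0,-200,0,0,40,20],[0,0,-200,0,0,48,20],[0,0,-200,0,0,56,20],[0,0,-200,0,0,64,20],[0,0,-200,0,0,72,20]]]'; python3 -m jog '[[[0,0,0,0,0,6,20],[0,0,0,0,0,6,20],[0,0,0,0,0,6,20]]]'
python3 - <<'E'
from h import *
p=w(-.045,-.064); print(p); go([*p,.2],-3.2)
E
```

```text
time: 31.8
position: [0.3715, -0.3048, 0.004]
tool_rot: [0.415, 3.112, 0.0]
ft_force: [-1.3, 0.8, 8.0]
grip_width: 0.32
grip_force: 15.0
time: 32.8
position: [0.3704, -0.3045, 0.203]
tool_rot: [-2.131, -2.308, -0.001]
ft_force: [0.3, -0.5, -1.7]
grip_width: 0.32
grip_force: 15.0
time: 33.1
position: [0.3704, -0.3046, 0.203]
tool_rot: [-2.24, -2.203, -0.0]
ft_force: [-0.2, 0.0, 0.1]
grip_width: 0.316
grip_force: 15.0
[ 0.55249759 -0.00588824]
t 33.1 pos [ 0.3704 -0.3046  0.203 ] yaw -0.9 tilt [-0.  0. -1.] F [-0.2  0.   0.1] w 27.5 gf 15.0 q7 [-0.45 -0.12  1.03  1.91  0.11  1.29  0.53]
  shift [301.6 177.2   3. ]
  turn z 2.3
```

```bash
python3 -m jog '[[[35,20,0,0,0,2.3,20],[70,40,0,0,0,2.3,20],[105,60,0,0,0,2.3,20],[140,80,0,0,0,2.3,20],[175,100,0,0,0,2.3,20],[210,120,0,0,0,2.3,20],[245,140,0,0,0,2.3,20],[280,160,0,0,0,2.3,20],[302,177,0,0,0,2.3,20],[302,177,20,0,0,2.3,20]]]'; python3 -m jog '[[[0,0,40,0,0,0,20],[0,0,80,0,0,0,20],[0,0,120,0,0,0,20],[0,0,134,0,0,0,20],[0,0,134,0,0,0,20]]]'
python3 - <<'E'
from h import *
go([*w(-.045,-.064),.030],-3.2)
E
```

```text
time: 34.1
position: [0.5569, -0.0005, 0.1846]
tool_rot: [2.273, 2.164, 0.007]
ft_force: [0.1, 0.3, -1.1]
grip_width: 0.317
grip_force: 15.0
time: 34.6
position: [0.5516, -0.0059, 0.0474]
tool_rot: [-2.283, -2.155, 0.006]
ft_force: [-0.6, -0.0, -0.1]
grip_width: 0.319
grip_force: 15.0
t 34.6 pos [ 0.5516 -0.0059  0.0474] yaw -3.3 tilt [-0.004 -0.001 -1.   ] F [-0.6 -0.  -0.1] w 27.7 gf 15.0 q7 [-0.63  0.32  0.69  1.91 -0.24  1.    0.1 ]
  shift [ 0.1  1.  17.4]
  turn z -0.1
```

```bash
python3 -m jog '[[[0,0,9,0,0,0,20],[0,0,15,0,0,0,20],[0,0,17.5,0,0,0,20],[0,0,17.5,0,0,0,20],[0,0,17.5,0,0,0,32],[0,0,17.5,0,0,0,37],[0,0,17.5,0,0,0,37],[0,0,9,0,0,0,37],[0,0,-20,0,0,0,37],[0,0,-60,0,0,0,37]]]';python3 -m jog '[[[0,0,-50,0,0,0,37],[0,0,-90,0,0,0,37],[-50,-20,-90,0,0,-8,10],[-100,-40,-90,0,0,-16,0],[-150,-60,-90,0,0,-24,0],[-190,-80,-90,0,0,-32,0],[-230,-100,-90,0,0,-40,0],[-230,-100,-90,0,0,-48,0],[-230,-100,-90,0,0,-56,0],[-230,-100,-90,0,0,-64,0]]]'; python3 -m jog '[[[0,0,0,0,0,-8,0],[0,0,0,0,0,-16,0],[0,0,0,0,0,-24,0],[0,0,0,0,0,-26,0],[0,0,0,0,0,-26,0]]]'
python3 - <<'E'
from h import *
p=w(.041,-.142); print(p); go([*p,.2],86.8)
d=snap('scene'); e=snap('top','top3.png')
cv2.imwrite('pics/crop3.png',np.hstack([cv2.resize(d['image'][30:220,130:290],(400,450)),cv2.resize(e['image'][95:225,145:265],(400,450))])[:,:,::-1])
c=cloud(e)
for xl in (-.045,):
  for yl in(.073,.028,-.017,-.061):
    q=w(xl,yl); m=(abs(c[...,0]-q[0])<.012)&(abs(c[...,1]-q[1])<.012)&(c[...,2]<.1); print(yl,np.median(c[m][:,2]).round(4))
E
```

```text
time: 35.6
position: [0.5516, -0.0059, 0.1088]
tool_rot: [-2.285, -2.154, 0.006]
ft_force: [0.2, 0.1, 0.0]
grip_width: 0.425
grip_force: 0.0
time: 36.6
position: [0.4395, -0.2303, 0.1997]
tool_rot: [0.79, 3.04, 0.002]
ft_force: [0.6, -0.2, -0.3]
grip_width: 0.01
grip_force: 0.0
time: 37.1
position: [0.4398, -0.2298, 0.1996]
tool_rot: [0.093, 3.139, 0.001]
ft_force: [0.0, -0.2, 0.4]
grip_width: 0.002
grip_force: 0.0
[ 0.63400942 -0.08856727]
t 37.1 pos [ 0.4398 -0.2298  0.1996] yaw 86.6 tilt [ 0.001  0.    -1.   ] F [ 0.  -0.2  0.4] w 0.2 gf 0.0 q7 [-0.49 -0.03  0.91  1.88  0.02  1.28  1.93]
  shift [-185.5  152.5   -0.2]
  turn z -0.2
0.073 0.037
0.028 0.0361
-0.017 0.0356
-0.061 0.0368
```

View pics/crop3.png

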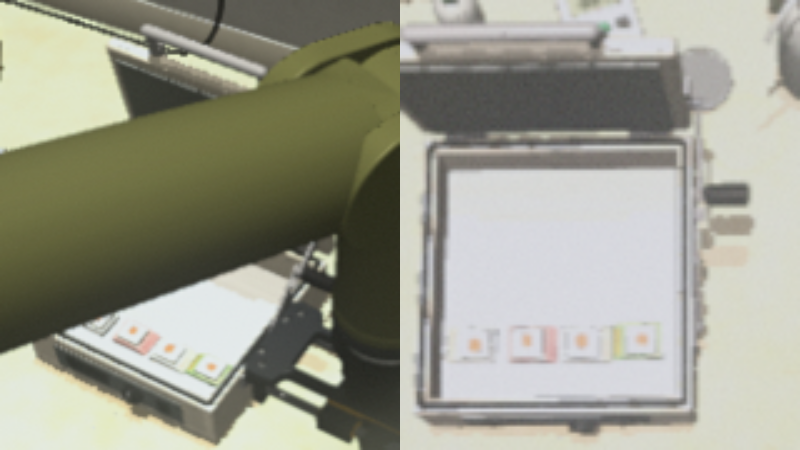

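All four cassettes lie flat in a row, at (472,345) to (640,340) in the right-hand crop, and the lid is still up. Next is the knob.

```bash
python3 -m jog '[[[0,0,-10,0,-8,0,0],[0,0,-10,0,-16,0,0],[0,0,-10,0,-24,0,0],[-30,20,-10,0,-30,0,0],[-60,50,-10,0,-30,0,0],[-90,85,0,0,-30,0,0],[-120,120,10,0,-30,0,0],[-150,150,17,0,-30,0,0],[-158,152,17,0,-30,0,0],[-158,152,17,0,-30,0,0]]]' 20
python3 - <<'E'
from h import *
go([.636,-.088,.132])
d=snap('scene','s4.png');e=snap('top'); im=e['image'][100:220,190:290]
cv2.imwrite('pics/k4.png',np.hstack([cv2.resize(d['image'][60:180,200:320],(400,400)),cv2.resize(im,(400,400))])[:,:,::-1])
E
```

```text
time: 38.2
position: [0.6071, -0.0862, 0.1817]
tool_rot: [0.075, 2.618, -0.02]
ft_force: [-0.2, -0.7, 0.3]
grip_width: 0.0
grip_force: 0.0
t 38.2 pos [ 0.6071 -0.0862  0.1817] yaw 86.7 tilt [ 0.498 -0.029 -0.867] F [-0.2 -0.7  0.3] w 0.0 gf 0.0 q7 [ 0.03 -0.08  0.09  2.08 -0.04  0.62  1.65]
  shift [-0.3 -0.1 57.5]
```

View pics/k4.png

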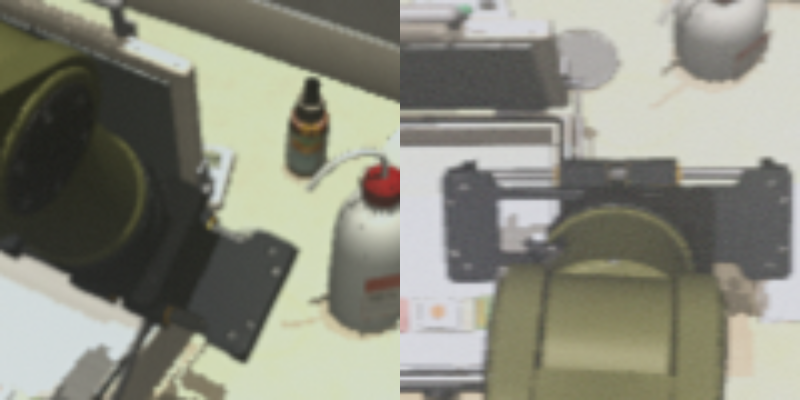

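The hand hovers in front of and above the knob, on the same axis. I'll press along the tool axis.

```bash
python3 -m jog '[[[0,0,20,0,0,0,0],[0,0,38,0,0,0,0],[0,0,46,0,0,0,0],[0,0,52,0,0,0,0],[0,0,56,0,0,0,0],[0,0,60,0,0,0,0]]]'; python3 -m jog '[[[0,0,4,0,0,0,0],[0,0,8,0,0,0,0],[0,0,12,0,0,0,0],[0,0,14,0,0,0,0]]]';  python3 -m jog '[[[0,0,3,0,0,0,0],[0,0,6,0,0,0,0],[0,0,6,0,0,0,0]]]'
python3 - <<'E'
from h import *
d=snap('top'); c=cloud(d)
k=(c[...,2]>.24)&(c[...,2]<.36)&(c[...,0]>.55)&(c[...,0]<.72)&(c[...,1]>-.01)&(c[...,1]<.11); P=c[k]; print('bar',k.sum(),P[P[:,2].argsort()[-30:]].mean(0).round(3))
E
```

```text
time: 38.9
position: [0.6372, -0.09, 0.1314]
tool_rot: [0.079, 2.614, -0.022]
ft_force: [-0.3, -2.2, 3.0]
grip_width: 0.007
grip_force: 1.3
time: 39.3
position: [0.6443, -0.0889, 0.1185]
tool_rot: [0.076, 2.615, -0.02]
ft_force: [1.1, -0.6, 4.5]
grip_width: 0.006
grip_force: 1.7
time: 39.6
position: [0.6461, -0.0889, 0.112]
tool_rot: [0.076, 2.618, -0.02]
ft_force: [0.2, -0.1, 2.9]
grip_width: 0.002
grip_force: 1.2
bar 669 [0.657 0.049 0.332]
```

```bash
python3 -m jog '[[[0,0,4,0,0,0,0],[0,0,8,0,0,0,0],[0,0,12,0,0,0,0],[0,0,12,0,0,0,0]]]'
python3 - <<'E'
from h import *
d=snap('top'); c=cloud(d)
k=(c[...,2]>.24)&(c[...,2]<.36)&(c[...,0]>.55)&(c[...,0]<.72)&(c[...,1]>-.01)&(c[...,1]<.11); P=c[k]; print('bar',k.sum(),P[P[:,2].argsort()[-30:]].mean(0).round(3))
E
```

```text
time: 40.05
position: [0.6513, -0.0896, 0.1004]
tool_rot: [0.077, 2.62, -0.02]
ft_force: [-0.2, -0.3, -0.4]
grip_width: 0.01
grip_force: 0.0
bar 666 [0.6   0.051 0.312]
```

Run:
```python
from h import *
for i in range(2):
    d=snap('top'); c=cloud(d)
    k=(c[...,2]>.2)&(c[...,2]<.36)&(c[...,0]>.5)&(c[...,0]<.72)&(c[...,1]>.03)&(c[...,1]<.15); P=c[k]; print('bar',k.sum(),P[P[:,2].argsort()[-30:]].mean(0).round(4),ctrl.get_state()['ft_force'].round(2))
s=snap('scene')
cv2.imwrite('pics/k5.png',np.hstack([cv2.resize(s['image'][30:180,130:320],(400,400)),cv2.resize(d['image'][90:230,140:290],(400,400))])[:,:,::-1])
```

```text
bar 758 [0.601  0.0718 0.3117] [-0.21 -0.05 -0.22]
bar 752 [0.6011 0.0774 0.3119] [ 0.37 -0.63  0.39]
```

View pics/k5.png

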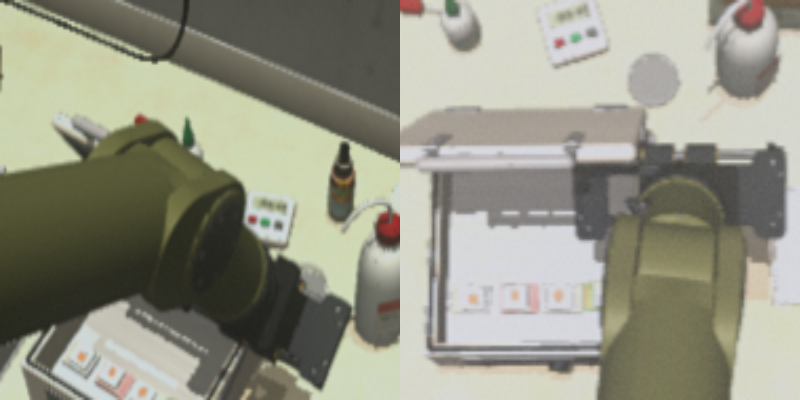

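The lid has stopped well forward of upright, with its bar at about x=0.60 and z=0.31, and its edge is close to the hand. I'll back off a few millimetres to see whether it is leaning on the gripper.

```bash
cat > bar.py <<'E'
from h import *
d=snap('top'); c=cloud(d)
k=(c[...,2]>.06)&(c[...,2]<.36)&(c[...,0]>.4)&(c[...,0]<.72)&(c[...,1]>.06)&(c[...,1]<.105); P=c[k]; P=P[P[:,2].argsort()[-30:]].mean(0)
print('bar',P.round(4),'ang',np.arcsin((P[2]-.0055-.073)/.257).round(3)); go(None)
E
python3 -m jog '[[[1,0,0,0,0,0,0],[2,0,0,0,0,0,0],[3,0,0,0,0,0,0],[3,0,0,0,0,0,0]]]'; python3 bar.py
```

```text
time: 40.65
position: [0.6496, -0.0897, 0.1008]
tool_rot: [0.077, 2.617, -0.021]
ft_force: [0.5, -0.2, -0.9]
grip_width: 0.01
grip_force: 0.0
bar [0.6012 0.0812 0.3108] ang 1.128
t 40.7 pos [ 0.6497 -0.0896  0.1009] yaw 86.6 tilt [ 0.499 -0.029 -0.866] F [ 0.   0.6 -0.2] w 0.7 gf 0.0 q7 [ 0.03  0.11  0.09  2.07 -0.09  0.44  1.69]
```

```bash
python3 -m jog '[[[2,0,-1,0,0,0,0],[4,0,-2,0,0,0,0],[6,0,-3,0,0,0,0],[8,0,-5,0,0,0,0],[8,0,-5,0,0,0,0]]]'>/dev/null; python3 bar.py
python3 - <<'E'
from h import *
d=snap('scene'); c=cloud(d)
k=(c[...,2]>.2)&(c[...,2]<.36)&(c[...,0]>.5)&(c[...,0]<.72)&(c[...,1]>.06)&(c[...,1]<.2); P=c[k]; print(k.sum(), P[P[:,2].argsort()[-20:]].mean(0).round(4))
E
```

```text
bar [0.6017 0.0822 0.3113] ang 1.133
t 41.2 pos [ 0.6403 -0.0891  0.1013] yaw 86.6 tilt [ 0.499 -0.029 -0.866] F [-0.5  0.  -0.1] w 0.9 gf 0.0 q7 [ 0.03  0.09  0.09  2.1  -0.08  0.44  1.69]
279 [0.6001 0.0854 0.3115]
```

```bash
python3 -m jog '[[[10,0,-10,0,0,0,0],[15,-20,-30,0,0,0,0],[15,-60,-60,0,0,0,0],[15,-100,-90,0,0,0,0],[15,-130,-130,0,0,0,0],[15,-140,-170,0,0,0,0],[15,-140,-170,0,8,0,10],[15,-140,-170,0,16,0,20],[15,-140,-170,0,24,0,30],[15,-140,-170,0,30,0,40]]]'; python3 -m jog '[[[0,0,-30,0,0,8,40],[0,0,-60,0,0,16,40],[0,0,-90,0,0,24,40],[0,0,-120,0,0,32,40],[0,0,-120,0,0,40,40],[0,0,-120,0,0,48,40],[0,0,-120,0,0,56,40],[0,0,-120,0,0,64,40],[0,0,-120,0,0,72,40],[0,0,-120,0,0,80,40]]]' >/dev/null; python3 bar.py
```

```text
time: 42.3
position: [0.5357, -0.223, 0.2422]
tool_rot: [-0.091, -3.138, 0.001]
ft_force: [-0.5, 0.1, -1.0]
grip_width: 0.283
grip_force: 0.0
bar [0.6011 0.0795 0.3108] ang 1.129
t 43.4 pos [ 0.5346 -0.2231  0.3609] yaw 6.0 tilt [ 0. -0. -1.] F [ 0.  -0.6 -0.7] w 40.0 gf 0.0 q7 [ 0.09  0.14  0.29  1.41 -0.04  1.6   0.49]
```

```bash
python3 -m jog '[[[0,0,-30,0,0,8,40],[0,0,-45,0,0,9.2,40],[0,0,-45,0,0,9.2,40]]]'>/dev/null
python3 - <<'E'
from h import *
go([.601,.053,.40],-3.2)
d=snap('scene'); c=cloud(d); 
k=(c[...,2]>.295)&(c[...,2]<.36)&(c[...,0]>.55)&(c[...,0]<.65)&(c[...,1]>-.04)&(c[...,1]<.16); P=c[k]; print(k.sum(),P.min(0),P.max(0),P.mean(0))
E
```

```text
t 43.6 pos [ 0.5353 -0.2235  0.4084] yaw -2.4 tilt [ 0.004 -0.001 -1.   ] F [ 0.  -0.2  0.3] w 39.7 gf 0.0 q7 [ 0.09  0.15  0.31  1.31 -0.04  1.69  0.34]
  shift [279.1  53.9   8.3]
  turn z 0.8
319 [ 0.58976107 -0.00494594  0.29619537] [0.60723446 0.12313314 0.31303538] [0.59697025 0.05470086 0.30749718]
```

```bash
python3 -m jog '[[[40,8,0,0,0,0.8,40],[85,16,0,0,0,0.8,40],[130,24,0,0,0,0.8,40],[175,32,0,0,0,0.8,40],[220,40,0,0,0,0.8,40],[255,48,0,0,0,0.8,40],[282,53,0,0,0,0.8,40],[282,53,0,0,0,0.8,40],[282,53,20,0,0,0.8,40],[282,53,20,0,0,0.8,40]]]'>/dev/null
python3 - <<'E'
from h import *
go([.600,.057,.290],-3.2)
snap('wrist','w6.png')
E
```

```text
t 44.7 pos [0.5988 0.0554 0.3823] yaw -3.3 tilt [-0.006 -0.001 -1.   ] F [-0.6 -0.2 -0.3] w 40.4 gf 0.0 q7 [-0.22  0.2   0.11  1.29 -0.02  1.66 -0.18]
  shift [ 1.9  1.7 92.3]
  turn z -0.1
```

View pics/w6.png

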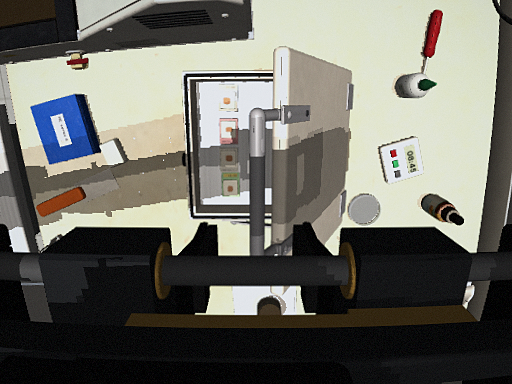

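The bar runs vertically at u=257, midway between the fingers at about 210 and 298. The lid's edge is clear to the right. I'll descend and grip.

```bash
python3 -m jog '[[[2,2,30,0,0,0,40],[2,2,60,0,0,0,40],[2,2,80,0,0,0,40],[2,2,92,0,0,0,40],[2,2,92,0,0,0,40],[2,2,92,0,0,0,40]]]'; python3 -m jog '[[[0,0,0,0,0,0,30],[0,0,0,0,0,0,20],[0,0,0,0,0,0,8],[0,0,0,0,0,0,5],[0,0,0,0,0,0,5],[0,0,0,0,0,0,5]]]' 15
```

```text
time: 45.35
position: [0.6026, 0.0578, 0.2952]
tool_rot: [2.285, 2.154, 0.002]
ft_force: [0.2, 0.2, -0.1]
grip_width: 0.463
grip_force: 0.0
time: 45.95
position: [0.6011, 0.0583, 0.2944]
tool_rot: [-2.284, -2.155, 0.002]
ft_force: [-5.5, -0.3, 3.7]
grip_width: 0.132
grip_force: 15.0
```

```bash
python3 -m jog '[[[0,-6,3,0,0,0,5],[0,-11.5,6,0,0,0,5],[0,-17,9,0,0,0,5],[0,-22.5,12,0,0,0,5],[0,-33.5,19,0,0,0,5],[0,-44,26.5,0,0,0,5],[0,-54,34.5,0,0,0,5],[0,-54,34.5,0,0,0,5]]]'; python3 -m jog '[[[0,0,0,0,0,0,5]]]' 15; python3 bar.py
```

```text
time: 46.75
position: [0.5463, 0.0615, 0.2574]
tool_rot: [-2.284, -2.154, 0.004]
ft_force: [-1.9, 0.7, -3.1]
grip_width: 0.128
grip_force: 15.0
time: 46.85
position: [0.5473, 0.0614, 0.2583]
tool_rot: [-2.284, -2.154, 0.003]
ft_force: [-1.5, 0.8, -2.6]
grip_width: 0.129
grip_force: 15.0
bar [0.6868 0.0701 0.1312] ang 0.207
t 46.9 pos [0.5477 0.0615 0.2586] yaw -3.4 tilt [-0.002  0.    -1.   ] F [-2.2  0.6 -2.2] w 11.3 gf 15.0 q7 [-0.24  0.1   0.09  1.65 -0.01  1.4  -0.21]
```

```bash
python3 -m jog '[[[0,-9.6,8.4,0,0,0,5],[0,-18.8,17.4,0,0,0,5],[0,-27.6,26.8,0,0,0,5],[0,-35.9,36.6,0,0,0,5],[0,-43.6,46.8,0,0,0,5],[0,-50.9,57.4,0,0,0,5],[0,-57.6,68.4,0,0,0,5],[0,-63.8,79.7,0,0,0,5],[0,-63.8,79.7,0,0,0,5]]]'
python3 - <<'E'
from h import *
d=snap('scene','s7.png'); go(None)
E
```

```text
time: 47.8
position: [0.4842, 0.0653, 0.178]
tool_rot: [-2.285, -2.155, -0.0]
ft_force: [4.0, 2.4, -5.9]
grip_width: 0.126
grip_force: 15.0
t 47.9 pos [0.4846 0.0653 0.1787] yaw -3.3 tilt [ 0.  0. -1.] F [ 2.6  1.5 -6.4] w 11.4 gf 15.0 q7 [-0.25  0.01  0.06  1.9  -0.    1.23 -0.25]
```

View pics/s7.png

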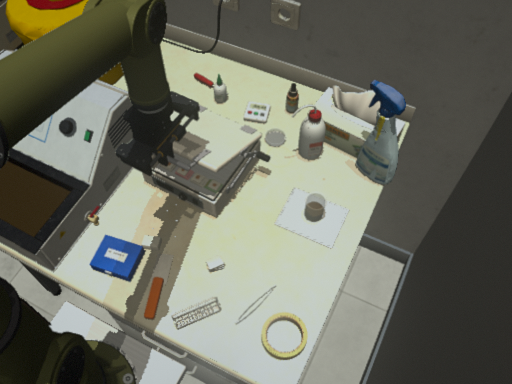

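The lid is half down and held in the gripper, and the beaker stands on the pad at (315,207).

```bash
python3 -m jog '[[[0,-5.6,11.5,0,0,0,5],[0,-10.6,23.4,0,0,0,5],[0,-15,35.5,0,0,0,5],[0,-18.8,47.7,0,0,0,5],[0,-22,60,0,0,0,5],[0,-24.5,72.8,0,0,0,5],[0,-26.4,85.5,0,0,0,5],[0,-27.5,95,0,0,0,5],[0,-27.5,95,0,0,0,5]]]'; python3 -m jog '[[[0,0,4,0,0,0,5],[0,0,8,0,0,0,5],[0,0,11,0,0,0,5],[0,0,13,0,0,0,5],[0,0,13,0,0,0,5]]]'
```

```text
time: 48.75
position: [0.458, 0.0668, 0.0835]
tool_rot: [2.285, 2.154, 0.003]
ft_force: [6.1, 2.6, -4.5]
grip_width: 0.129
grip_force: 15.0
time: 49.25
position: [0.4576, 0.0669, 0.0741]
tool_rot: [2.286, 2.155, 0.001]
ft_force: [-2.2, 0.2, 17.6]
grip_width: 0.128
grip_force: 15.0
```

```bash
python3 -m jog '[[[0,0,1,0,0,0,5],[0,0,0,0,0,0,16],[0,0,0,0,0,0,22],[0,0,0,0,0,0,22],[0,0,0,0,0,0,22],[0,0,-20,0,0,0,22],[0,0,-50,0,0,0,22],[0,0,-100,0,0,0,22],[0,0,-150,0,0,0,22],[0,0,-200,0,0,0,22]]]'; python3 -m jog '[[[-50,0,-20,0,0,0,22],[-100,0,-20,0,0,0,22],[-150,0,-20,0,0,0,22],[-200,0,-20,0,0,0,22],[-250,0,-20,0,0,0,22],[-250,0,-20,0,0,0,22]]]'
python3 - <<'E'
from h import *
d=snap('top'); c=cloud(d); s=snap('scene')
cv2.imwrite('pics/f8.png',np.hstack([s['image'][90:250,130:360],d['image'][90:250,130:360]])[:,:,::-1])
k=(c[...,2]>.05)&(c[...,2]<.2)&(c[...,0]>.5)&(c[...,0]<.68)&(c[...,1]>-.03)&(c[...,1]<.14); P=c[k]
A=np.c_[(P[:,:2]-C0)@CX,np.ones(len(P))]; sol=np.linalg.lstsq(A,P[:,2],rcond=None)[0]; print('lid slope',sol.round(4))
E
```

```text
time: 50.25
position: [0.4562, 0.0664, 0.2731]
tool_rot: [-2.285, -2.155, 0.002]
ft_force: [-0.1, 0.1, 0.5]
grip_width: 0.255
grip_force: 0.0
time: 50.85
position: [0.4399, -0.1904, 0.2914]
tool_rot: [2.297, 2.141, -0.004]
ft_force: [-0.1, -0.1, -0.8]
grip_width: 0.25
grip_force: 0.0
lid slope [-0.0003  0.0906]
```

View pics/f8.png

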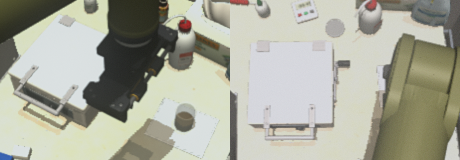

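The lid is shut flat (slope about 0), the beaker is upright on the pad, and the arm is clear.

```bash
python3 -c "
from bench import ctrl
print(ctrl.close_job())"
```

```text
the job is handed in; nothing more can be done
None
```

The job is handed in, with no verdict returned: the beaker (no jar was present) stands on the pad, all four cassettes lie flat on the cold plate, and the stay is broken with the lid lowered fully shut; I did not measure the moulds again at the end.

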